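# Make up a module kit from the spares case

## Task

Make up the kit tray from the spares case: first set the blue serial adapter and the black power adapter that lie on the closed clear lid aside on the dark green mat, then open the lid and stand the wide grey module in the tray's wide bay and the green module in its narrow bay. Then shut the lid and put the two adapters back on it, each where it lay. Leave the thin pale grey module in its place in the case, and tip nothing over.

Things in the scene. Friction and masses are not known exactly. Their poses are not given: they have to be found in the camera images.
- case: Yellow case fixed to the desk, 110 (x) x 244 (y) x 66 mm; walls, floor, lid 4 mm. Origin: centre of underside; x from front (robot side) to hinge, z up. Shut clear lid: flat top at z 70 mm; hinge line along y at x +55, z 68 mm. Three compartments, centres y -68, 0, +68 mm, a module standing in each on the floor (z 4 mm); low ribs between them at y -34, +34 mm, 3 mm thick, tops at z 26 mm.
- lid (a joint): Lid angle, rad: 0 shut, grows as the front edge is lifted, stop at 1.9 (past upright, leaning back). The hinge is stiff: the lid stays where it is left (about 2 N at the tab moves it).
- lid_tab (a point): Grip centre of the black pull tab at the middle of the lid's front edge; tab 34 mm wide (case y), 14 mm thick, sticks out 26 mm. Lid shut: at x -70, z 65 mm in the case frame; 15 mm beyond the lid's edge, 125 mm from the hinge line. Turns with the lid. Pinch it from above across its 34 mm: the tab turns between the fingers as the lid swings.
- usb_adapter: Small blue serial adapter lying flat on the lid; block 26 (x) x 50 mm (y = -32 to +18 mm) x 14 mm high, with a narrow metal plug 12 x 14 x 4 mm at +y. Origin: on its underside, z up. Grip across x at y = -7 mm.
- power_adapter: Black mains power adapter lying on the lid; block 42 (x) x 85 mm (y = -31 to +54 mm) x 30 mm high, with a 24 mm cable stub, 10 mm thick, at -y. Origin on its underside, z up. Grip across x at y = +11 mm.
- module_a: Wide mid-grey rail module: 88 (x) x 36 (y) mm, 42 mm high at its shoulders, with a head 44 mm long (x) in the middle, as wide as the module, up to 58 mm. Origin: centre of its underside, z up. Grip across y, above 28 mm.
- module_b: Thin pale grey rail module, 88 x 18 mm, otherwise shaped like module_a. Stays in the case.
- module_c: Green rail module, 88 x 22 mm, otherwise shaped like module_a.
- kit_tray: Shallow grey tray fixed to the desk, 110 (x) x 97 (y) mm, two bays side by side; floor 3 mm, walls 3 mm thick and 24 mm high. Origin: centre of its underside, z up. Wide bay: inside 104 (x) x 52 (y) mm, centre at x = 0, y = -19.5 mm. Narrow bay: inside 104 x 36 mm, centre at x = 0, y = +27.5 mm. Modules stand with their length along x.
- mat: Dark dark green mat with a thin pale border lying fixed on the free desk ahead of the robot, 104 (x) x 220 (y) x 2 mm. Origin: centre of its underside. Empty at the start: room for both adapters, side by side along y.

How it is judged:
On the way, in this order (a step that is already met when the one before it is completed fails the run):
1. both adapters lie on the green mat, let go, while the lid is still shut (x of usb_adapter in the frame of mat between -0.06 and 0.06 m and y of usb_adapter in the frame of mat between -0.11 and 0.11 m and height (world z) of each of usb_adapter, power_adapter below 0.012 m and contact force between each of usb_adapter, power_adapter and the fingers below 0.1 N and x of power_adapter in the frame of mat between -0.06 and 0.06 m and y of power_adapter in the frame of mat between -0.11 and 0.11 m and value of joint lid below 0.1 rad), for 0.2 s.
2. the wide grey module stands in the wide bay and the green module in the narrow bay, both let go, with the adapters still on the desk (x of module_a in the frame of kit_tray between -0.012 and 0.012 m and y of module_a in the frame of kit_tray between -0.0315 and -0.0075 m and height (world z) of each of module_a, module_c below 0.008 m and contact force between each of module_a, module_c and the fingers below 0.1 N and x of module_c in the frame of kit_tray between -0.012 and 0.012 m and y of module_c in the frame of kit_tray between 0.0155 and 0.0395 m and height (world z) of each of usb_adapter, power_adapter below 0.03 m), for 0.2 s.
At the end, for the whole second after the job is handed in: Wide grey module upright in the wide bay, green one in the narrow bay (12 mm), thin pale module still in its place (20 mm), lid shut (0.04 rad), both adapters flat on the lid, each within 15 mm of where it lay; all at rest (x of module_a in the frame of kit_tray between -0.012 and 0.012 m and y of module_a in the frame of kit_tray between -0.0315 and -0.0075 m and height (world z) of each of module_a, module_c below 0.008 m and angle between each of module_a, module_c, module_b's own z axis and vertical below 0.1 rad and x of module_c in the frame of kit_tray between -0.012 and 0.012 m and y of module_c in the frame of kit_tray between 0.0155 and 0.0395 m and distance of module_b from where it was at the start of the episode below 0.02 m and value of joint lid below 0.04 rad and distance of each of usb_adapter, power_adapter from where it was at the start of the episode below 0.015 m and angle between each of usb_adapter, power_adapter's own z axis and vertical below 0.15 rad and linear speed of each of module_a, module_c, usb_adapter, power_adapter below 0.02 m/s); the robot touches nothing.
It fails at once if an adapter is tipped (more than 0.5 rad) (angle between any of usb_adapter, power_adapter's own z axis and vertical above 0.5 rad).
It fails at once if a module is tipped over (more than 0.7 rad) (angle between any of module_a, module_b, module_c's own z axis and vertical above 0.7 rad).
It also fails if it takes over 128 s, if anything falls off the work surface, if the arm or the gripper's body presses on something with over 40 N, if the wrist force passes 120 N, or if a joint passes its speed limit or range.

## Robot

A 6-joint arm with a two-finger parallel gripper is mounted at the origin on the work surface; the furniture and walls round the work are solid. World frame = base frame: x ahead of the robot, y to its left, z up, the work surface at z = 0. Lengths are in m, angles in rad, forces in N, time in s.
With the tool pointing down it reaches from about 0.375 to 0.975 m from the base axis. Payload 3.8 kg.
Tool frame: the origin (TCP) lies where the fingers leave the gripper's body, on its centre line; the fingertips stand 73 mm ahead of it and the grasp point (between the pads) lies 54 mm ahead of it (nose_length is the distance from the TCP to the fingertips, in m); z points along the fingers, y is the line along which they close (so a half turn about z gives the same grasp; the last joint's range is limited). The gripper opens to 85 mm and grips with 20 to 120 N. Pads are 22 mm wide; open, the fingers measure 114 mm over their backs; the gripper's body (76 mm by 85 mm) begins 54 mm behind the grasp point. The pads swing forward as they close: fully open they stand 13 mm farther back than shut.
Start: joints at [1.2, 0.264, 1.604, -0, 1.274, -0.037], TCP at [0.221, 0.638, 0.304] pointing down, gripper open.
Joint ranges: [-2.63, 2.63], [-0.94, 2.18], [0.31, 2.57], [-1.31, 4.45], [0, 2.66], [-2.55, 2.55]. Speed limits (rad/s): [2.57, 2.57, 3.14, 3.14, 3.14, 3.14].

## Interface

Orientations are given as a rotation vector (axis times angle).
In Python, from workcell import read_state, read_camera, calibration, finish_job, look_for, cut_out, tip_of, nose_length gives the robot as it stands.
- The arm moves only by the tool step_arm, never from a script. Its argument "targets" is a list of rows, each a list of 3 entries, a list of its own where there are three numbers: the turn, a rotation vector about the tool's x, y, z in rad, then the shift along the tool's x, y, z in mm, then the finger opening in mm, from 0 to 85.4. In form: [[[ax, ay, az], [x, y, z], grip], ...]. A call has 1 to 5 rows; each row shifts and turns the commanded pose from where the row before left it, along the tool's axes as they then stand; what a row does not reach is not made up. A row lasts 1/12 s, in which the tool goes at most 41.7 mm and 7.16 degrees, less where a joint would pass 70% of its speed; a pose out of reach is approached as far as the arm can. A call with a gripper value outside its range is refused whole. The fingers move at their own pace and stop on an object; "grip_force" is the grip in N (left out, the last holds). Time passes only in rows, so rows that do not move let the fingers close. It gives the time, the measured TCP pose, the force, the opening and the grip force at its end, in the units of the state.
- read_state(): the state, without advancing time (a new reading comes with each control period).
- read_camera(name): name is "side" or "top"; returns the picture (400x640x3 uint8, red, green, blue); there is no depth.
- calibration(name): a dict with "camera_matrix" (3x3 intrinsics, pixels), "dist_coeffs" ([k1, k2, p1, p2, k3] as OpenCV has them; the pictures are not rectified), "R" (3x3) and "t" (3): a world point X has camera coordinates R X + t. Camera axes: x right, y down, z forward; pixel columns grow to the right and rows downward; lengths in m; the calibration is good to about 2 mm. A picture is of the moment at which its call begins. calibration takes no time and is no camera call.
- finish_job(): hands the job in; it is judged then, once.
Trained networks look in the newest picture that a camera, given by its name, has taken for a name from the list of things; names that differ only in an ending like _2 or _b are one class to them, and where a whole thing is asked for, a point or a joint stands for the part that bears it (a point fixed in the world has none). Each returns a list of dicts, best first, with "score" (0 to 1); they miss things now and then, are a little off and sometimes report something else, mostly with a low value. They report only what shows in the picture. A call takes as long as a camera call.
- look_for(camera, query): "extent" ([left, top, right, bottom] in pixels, round what is visible of it).
- cut_out(camera, query): "region" (400x640 bool, what is visible of it) and "extent" ([left, top, right, bottom] in pixels, round what is visible of it).
- tip_of(camera, query): "at" ([row, column] in pixels: a listed point, or the origin of a listed thing).
The state is a dict: "time": time; "q": joint angles; "joint_vel": joint speeds; "joint_torque": joint torques, N m; "tool_pos": TCP position; "tcp_rot": TCP orientation; "wrist_force": force on the tool from outside, world axes, zero at the start; "torque": the same for the moment, N m; "width": opening from 0.0 (shut) to 1.0 (fully open); "grip_force": force on a finger pad.
Only numpy, scipy, OpenCV 4.12 (cv2) and the standard library are available. Lean on these libraries where they do the work, as an engineer would, in place of code of your own. Each camera call takes 0.05 s, during which the arm holds its last target. There are 200 camera calls.

## Working session

There is one attempt and no reset: what is moved stays moved. The work goes in short steps, Python scripts to look and compute and a tool call to move; the robot and the scene stay as the last step left them, time stands still between calls to the robot, and variables do not carry over. Pictures are saved under pics/ and viewed, at most 14 in all, crops included, and the job is handed in when it is done.

Besides the shell and the picture viewer there is one more tool, called after "Call:" as name(argument=value, ...) on one line, values as JSON. step_arm: Moves the arm, as the interface text tells. Its arguments: {"type":"object","properties":{"targets":{"type":"array","items":{"type":"array"}},"grip_force":{"type":"number"}},"required":["targets"]}

```bash
mkdir -p pics; cat > h.py <<'E'
import numpy as np, cv2
from workcell import *
from scipy.spatial.transform import Rotation as R
def ray(cam,rc):
    c=calibration(cam);K=np.array(c["camera_matrix"]);d=np.array(c["dist_coeffs"])
    p=cv2.undistortPoints(np.array([[[rc[1],rc[0]]]],float),K,d)[0,0]
    Rm=np.array(c["R"]);t=np.array(c["t"]);o=-Rm.T@t;v=Rm.T@np.array([p[0],p[1],1]);return o,v/np.linalg.norm(v)
def atz(cam,rc,z):
    o,v=ray(cam,rc);return o+v*(z-o[2])/v[2]
def tri(rc1,rc2,c1="top",c2="side"):
    o1,v1=ray(c1,rc1);o2,v2=ray(c2,rc2)
    A=np.stack([v1,-v2],1);s=np.linalg.lstsq(A,o2-o1,rcond=None)[0]
    a,b=o1+s[0]*v1,o2+s[1]*v2;return (a+b)/2,np.linalg.norm(a-b)
def proj(cam,P):
    c=calibration(cam);rv=cv2.Rodrigues(np.array(c["R"]))[0]
    return cv2.projectPoints(np.array(P,float).reshape(-1,1,3),rv,np.array(c["t"]),np.array(c["camera_matrix"]),np.array(c["dist_coeffs"]))[0][:,0,::-1]
def save(cam,n):
    im=read_camera(cam);cv2.imwrite(f"pics/{n}.png",im[...,::-1]);return im
E
python3 - <<'E'
from h import *
np.set_printoptions(precision=4,suppress=True)
s=read_state();print(s)
for c in("top","side"):
    save(c,c+"0");o,v=ray(c,(200,320));print(c,o,v)
for n in["case","lid_tab","usb_adapter","power_adapter","module_a","module_b","module_c","kit_tray","mat"]:
    r={}
    for c in("top","side"):
        L=tip_of(c,n);r[c]=L[0]["at"] if L else None
        print(n,c,[(np.round(l["at"],1),round(l["score"],2)) for l in L[:2]])
    if r["top"] is not None and r["side"] is not None: print(tri(r["top"],r["side"]))
E
```

```text
{'time': 0.0, 'q': array([ 1.2001,  0.2648,  1.6054, -0.    ,  1.2737, -0.0369]), 'joint_vel': array([-0.0014, -0.0004,  0.0015,  0.0021, -0.0003,  0.0014]), 'joint_torque': array([  0.0004, -51.5126, -36.7317,  -0.    ,   0.013 ,   0.    ]), 'tool_pos': array([0.2209, 0.6372, 0.3025]), 'tcp_rot': array([-0.5218, -3.0975,  0.0035]), 'wrist_force': array([-0.0387,  0.8044, -0.2761]), 'torque': array([ 0.0532,  0.045 , -0.0667]), 'grip_force': 0.0, 'width': 0.997319480258867}
top [ 0.301  -0.0032  1.2939] [ 0.0841 -0.0109 -0.9964]
side [-0.2072 -0.9764  0.9227] [ 0.4337  0.6805 -0.5906]
case top [(array([196.9, 215.1]), 0.93), (array([191.6, 405.8]), 0.37)]
case side [(array([176.8, 276.9]), 0.75)]
(array([ 0.4241,  0.3199, -0.0172]), np.float64(0.013076795632644727))
lid_tab top [(array([220.3, 209.3]), 0.56)]
lid_tab side [(array([161. , 260.1]), 0.85)]
(array([0.3495, 0.3108, 0.082 ]), np.float64(0.004640044824104181))
usb_adapter top [(array([194. , 223.7]), 0.5)]
usb_adapter side [(array([163. , 284.6]), 0.55)]
(array([0.4285, 0.2704, 0.0706]), np.float64(0.0018653193348323386))
power_adapter top [(array([199.1, 198.7]), 0.6)]
power_adapter side [(array([150.6, 273.2]), 0.7)]
(array([0.4142, 0.3371, 0.0945]), np.float64(0.0013502084481221194))
module_a top []
module_a side []
module_b top []
module_b side []
module_c top []
module_c side []
kit_tray top [(array([193.1, 405. ]), 0.76)]
kit_tray side [(array([270.6, 373.9]), 0.61)]
(array([ 0.426 , -0.2881, -0.0059]), np.float64(0.00019858090790722267))
mat top [(array([189.8, 315.9]), 0.57), (array([188.5, 406.8]), 0.32)]
mat side [(array([215.6, 325.8]), 0.66)]
(array([ 0.4403, -0.004 ,  0.0029]), np.float64(0.00501366186488158))
```

```bash
python3 - <<'E'
import cv2
a=cv2.imread("pics/top0.png")[130:260,150:470];b=cv2.imread("pics/side0.png")[90:330,200:440]
cv2.imwrite("pics/t1.png",cv2.resize(a,(800,325),interpolation=cv2.INTER_CUBIC));cv2.imwrite("pics/s1.png",cv2.resize(b,(600,600),interpolation=cv2.INTER_CUBIC))
E
```

```text
(no output)
```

View pics/t1.png

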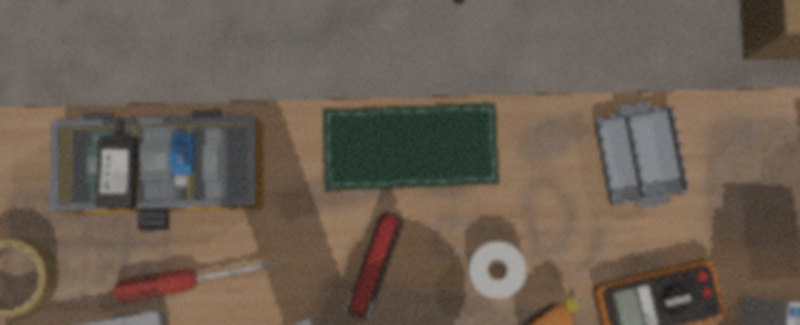

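View pics/s1.png

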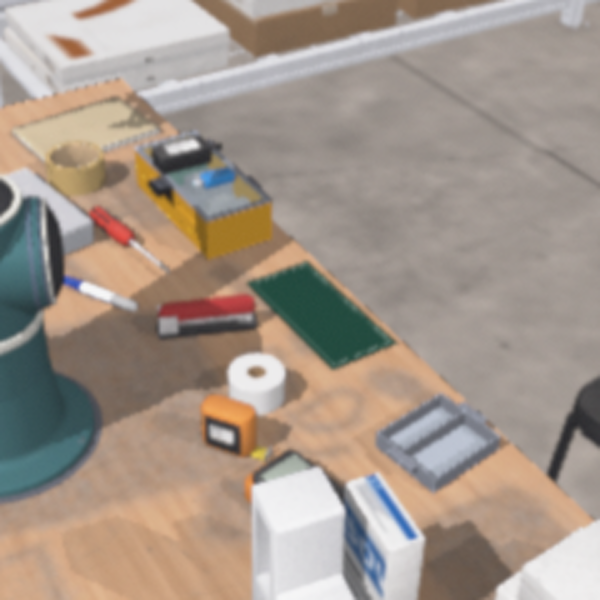

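The top view, in crop pixels, shows the case at (50–258, 118–208) with the tab at (153, 218). The power adapter is at (117, 165) with its stub towards +x, and the USB adapter is at (181, 158) with its plug towards −x. The mat spans (325–497, 105–188), and the tray is at (640, 152), turned about 10°. The side view agrees. Next I'll fit silhouettes in both views.

```bash
cat >> h.py <<'E'
from scipy.optimize import minimize
UP=4
def box(x0,x1,y0,y1,z0,z1): return np.array([[x,y,z] for x in(x0,x1) for y in(y0,y1) for z in(z0,z1)])/1000
def render(cam,boxes,p):
    x,y,z,a=p;m=np.zeros((400*UP,640*UP),np.uint8);Rz=R.from_euler('z',a).as_matrix()
    for b in boxes:
        q=proj(cam,b@Rz.T+[x,y,z])[:,::-1]
        h=cv2.convexHull((((q+.5)*UP-.5)*16).astype(np.int32));cv2.fillConvexPoly(m,h,255,shift=4)
    return cv2.resize(m,(640,400),interpolation=cv2.INTER_AREA)/255.
def mask(cam,n):
    L=cut_out(cam,n);return (L[0]["region"].astype(float),L[0]["score"]) if L else (None,0)
def fit(boxes,masks,p0,ign={},free=(0,1,2,3)):
    p0=np.array(p0,float);free=list(free);g=lambda m:cv2.GaussianBlur(m,(0,0),1.0)
    def f(d):
        p=p0.copy();p[free]+=d*np.array([.01,.01,.01,.1])[free];e=0
        for c,m in masks.items():
            w=1-ign.get(c,np.zeros_like(m));e+=(w*(g(render(c,boxes,p))-g(m))**2).sum()
        return e
    n=len(free);S=np.vstack([np.zeros(n),np.eye(n)])
    r=minimize(f,np.zeros(n),method="Nelder-Mead",options=dict(initial_simplex=S,xatol=.02,fatol=.1,maxiter=160))
    p=p0.copy();p[free]+=r.x*np.array([.01,.01,.01,.1])[free];return p,r.fun,sum(m.sum() for m in masks.values())
CASE=[box(-55,55,-122,122,0,70),box(-81,-55,-17,17,58,72)]
USB=[box(-13,13,-32,18,0,14),box(-6,6,18,32,5,9)]
POW=[box(-21,21,-31,54,0,30),box(-5,5,-55,-31,10,20)]
TRAY=[box(-55,55,-48.5,48.5,0,24)]
MAT=[box(-52,52,-110,110,0,2)]
E
python3 - <<'E'
from h import *
import time
np.set_printoptions(precision=4,suppress=True)
for c in("top","side"): read_camera(c)
M={}
for n in["case","usb_adapter","power_adapter","kit_tray","mat"]:
    for c in("top","side"):
        m,s=mask(c,n);M[n,c]=m;print(n,c,None if m is None else m.sum(),round(s,2))
np.save("m0.npy",{f"{a}|{b}":v for (a,b),v in M.items()},allow_pickle=True)
g=lambda n:{c:M[n,c] for c in("top","side") if M[n,c] is not None}
ig={c:cv2.dilate(M["usb_adapter",c]+M["power_adapter",c],np.ones((5,5))).clip(0,1) for c in("top","side")}
for n,b,p in[("case",CASE,(.424,.31,0,0)),("usb_adapter",USB,(.428,.27,.07,1.57)),("power_adapter",POW,(.414,.337,.07,1.57)),("kit_tray",TRAY,(.426,-.288,0,.15)),("mat",MAT,(.44,0,0,0))]:
    t=time.time();i=ig if n=="case" else {}
    print(n,*fit(b,g(n),p,i),"| z fixed:",fit(b,g(n),p,i,(0,1,3))[:2], round(time.time()-t,1))
E
```

```text
case top 2690.0 0.7
case side 1372.0 0.62
usb_adapter top 177.0 0.45
usb_adapter side 85.0 0.39
power_adapter top 541.0 0.59
power_adapter side 258.0 0.73
kit_tray top 1204.0 0.73
kit_tray side 1197.0 0.9
mat top 2299.0 0.82
mat side None 0
case [ 0.43    0.3102 -0.0005  0.003 ] 50.24779887401101 4062.0 | z fixed: (array([0.4297, 0.31  , 0.    , 0.0048]), np.float64(49.252495110298696)) 3.5
usb_adapter [0.4289 0.2716 0.0717 1.5426] 8.766651092290239 262.0 | z fixed: (array([0.4292, 0.2722, 0.07  , 1.5424]), np.float64(9.94122705723957)) 2.3
power_adapter [0.4275 0.3459 0.0702 1.5373] 28.722112696766896 799.0 | z fixed: (array([0.4278, 0.346 , 0.07  , 1.5571]), np.float64(28.786723445349416)) 2.8
kit_tray [ 0.4273 -0.2873  0.0009  0.1521] 63.448012116041205 2401.0 | z fixed: (array([ 0.428 , -0.2866,  0.    ,  0.1521]), np.float64(64.32972705602933)) 3.2
mat [ 0.4477 -0.001   0.0031  0.0139] 16.488577114022764 2299.0 | z fixed: (array([ 0.448 , -0.001 ,  0.    ,  0.0123]), np.float64(16.560458704536064)) 1.3
```

```bash
cat >> h.py <<'E'
def st():
    s=read_state();Rt=R.from_rotvec(s["tcp_rot"]).as_matrix();nl=nose_length()
    print("t %.2f tcp %s yaw(tool y) %.2fdeg tiltx,y %.4f %.4f nose %.4f tipz %.4f w %.1fmm gf %.1f F %s"%(s["time"],np.round(s["tool_pos"]*1000,1),np.degrees(np.arctan2(Rt[1,1],Rt[0,1])),Rt[0,2],Rt[1,2],nl,s["tool_pos"][2]-nl,s["width"]*85.4,s["grip_force"],np.round(s["wrist_force"],1)))
    return s,Rt,nl
def goto(x,y,tipz,yaw=90.0):
    "turn (tool rotvec) and world delta mm (as tool-axes shift after the turn)"
    s,Rt,nl=st();a=np.radians(yaw);c,n=np.cos(a),np.sin(a)
    Y=np.array([c,n,0]);Z=np.array([0,0,-1.]);G=np.stack([np.cross(Y,Z),Y,Z],1)
    d=(np.array([x,y,tipz+nl])-s["tool_pos"])*1000
    print("turn",np.round(R.from_matrix(Rt.T@G).as_rotvec(),4),"shift after turn",np.round(G.T@d,1))
E
python3 -c "
from h import *
goto(.4168,.346,.074)"
```

```text
Traceback (most recent call last):
  File "h.py", line 51, in goto
    s,Rt,nl=st();a=np.radians(yaw);c,n=np.cos(a),np.sin(a)
            ~~^^
  File "h.py", line 46, in st
    s=read_state();Rt=R.from_rotvec(s["tcp_rot"]).as_matrix();nl=nose_length()
                                                                 ~~~~~~~~~~~^^
TypeError: 'float' object is not callable
```

```bash
sed -i 's/nl=nose_length()/nl=nose_length/' h.py; python3 -c "
from h import *
goto(.4168,.346,.074)"
```

```text
t 1.60 tcp [221.2 637.7 303.9] yaw(tool y) 70.87deg tiltx,y -0.0000 0.0000 nose 0.0726 tipz 0.2313 w 85.6mm gf 0.0 F [ 0.4 -0.6 -0.6]
turn [ 0.     -0.     -0.3338] shift after turn [-195.6 -291.7  157.3]
```

Call:
step_arm(targets=[[[0,0,-0.111],[0,0,0],62],[[0,0,-0.111],[0,0,0],62],[[0,0,-0.111],[0,0,0],62],[[0,0,0],[-19.5,-29,9],62],[[0,0,0],[-19.5,-29,9],62]])

```text
time: 2.02
tool_pos: [0.2598, 0.5806, 0.2864]
tcp_rot: [-0.004, 3.141, 0.003]
wrist_force: [1.3, -0.2, 0.5]
width: 0.728
grip_force: 0.0
```

Call:
step_arm(targets=[[[0,0,0],[-19.5,-29,9],62],[[0,0,0],[-19.5,-29,9],62],[[0,0,0],[-19.5,-29,9],62],[[0,0,0],[-19.5,-29,9],62],[[0,0,0],[-19.5,-29,9],62]])

```text
time: 2.43
tool_pos: [0.3582, 0.4332, 0.2407]
tcp_rot: [0.001, 3.141, 0.001]
wrist_force: [0.0, -0.0, -0.5]
width: 0.726
grip_force: 0.0
```

Call:
step_arm(targets=[[[0,0,0],[-19.5,-29,9],62],[[0,0,0],[-19.5,-29,9],62],[[0,0,0],[-19.5,-29,9],62],[[0,0,0],[0,0,0],62],[[0,0,0],[0,0,0],62]])

```text
time: 2.85
tool_pos: [0.4165, 0.346, 0.2133]
tcp_rot: [-0.007, -3.14, 0.001]
wrist_force: [-0.1, 0.9, 0.5]
width: 0.725
grip_force: 0.0
```

```bash
python3 - <<'E'
from h import *
goto(.4168,.346,.074)
save("top","t2");save("side","s2")
a=cv2.imread("pics/t2.png")[130:260,150:310];b=cv2.imread("pics/s2.png")[90:220,200:360]
cv2.imwrite("pics/ts2.png",cv2.resize(np.hstack([a,b]),(800,325),interpolation=cv2.INTER_CUBIC))
E
```

```text
t 2.85 tcp [416.5 346.  213.3] yaw(tool y) 89.74deg tiltx,y -0.0011 -0.0006 nose 0.0726 tipz 0.1407 w 61.9mm gf 0.0 F [-0.1  0.9  0.5]
turn [-0.0006 -0.0011 -0.0046] shift after turn [-0.3  0.  66.7]
```

View pics/ts2.png

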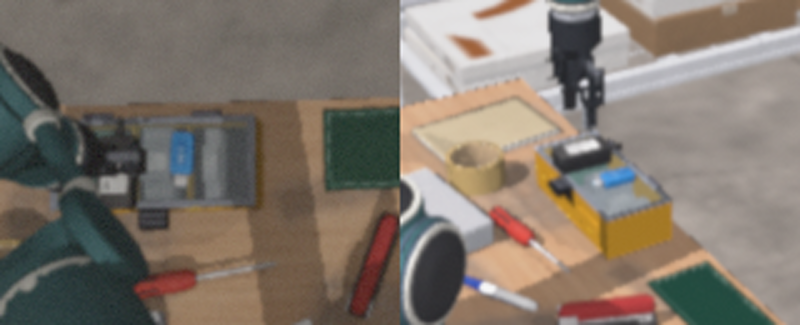

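The gripper is above the power adapter in both views (top crop (115, 155), side crop (585, 100)). I'll descend and grip.

Call:
step_arm(targets=[[[0,0,0],[0,0,22],62],[[0,0,0],[0,0,20],62],[[0,0,0],[0,0,15],62],[[0,0,0],[0,0,8],62],[[0,0,0],[0,0,0],62]])

```text
time: 3.37
tool_pos: [0.4142, 0.3481, 0.1472]
tcp_rot: [0.002, -3.139, 0.003]
wrist_force: [0.3, 0.5, 0.5]
width: 0.723
grip_force: 0.0
```

Call:
step_arm(targets=[[[0,0,0],[0,0,0],50],[[0,0,0],[0,0,0],44],[[0,0,0],[0,0,0],36],[[0,0,0],[0,0,0],36],[[0,0,0],[0,0,0],36]], grip_force=40)

```text
time: 3.78
tool_pos: [0.4166, 0.3485, 0.1505]
tcp_rot: [0.001, 3.14, 0.004]
wrist_force: [-1.6, 1.7, 5.3]
width: 0.48
grip_force: 40.8
```

Call:
step_arm(targets=[[[0,0,0],[0,0,-5],36],[[0,0,0],[0,0,-15],36],[[0,0,0],[0,0,-25],36],[[0,0,0],[0,0,-15],36],[[0,0,0],[0,0,0],36]])

```text
time: 4.2
tool_pos: [0.4178, 0.3487, 0.2127]
tcp_rot: [0.002, 3.136, 0.006]
wrist_force: [0.7, 0.2, -1.6]
width: 0.484
grip_force: 40.6
```

```bash
python3 - <<'E'
from h import *
for i in range(4):
    st(); read_camera("top")
st()
E
```

```text
t 4.20 tcp [417.8 348.7 212.7] yaw(tool y) 89.94deg tiltx,y 0.0054 0.0038 nose 0.0726 tipz 0.1401 w 41.3mm gf 40.6 F [ 0.7  0.2 -1.6]
t 4.25 tcp [417.  348.1 210.8] yaw(tool y) 89.94deg tiltx,y 0.0035 0.0023 nose 0.0726 tipz 0.1382 w 41.2mm gf 40.6 F [ 0.7  0.2 -2.3]
t 4.30 tcp [416.1 347.5 209.1] yaw(tool y) 89.94deg tiltx,y 0.0009 0.0005 nose 0.0726 tipz 0.1365 w 41.3mm gf 40.6 F [-0.1 -0.2 -1. ]
t 4.35 tcp [415.5 347.  208. ] yaw(tool y) 89.95deg tiltx,y -0.0010 -0.0009 nose 0.0726 tipz 0.1354 w 41.6mm gf 40.5 F [ 0.3 -0.5 -2. ]
t 4.40 tcp [415.1 346.8 207.3] yaw(tool y) 89.94deg tiltx,y -0.0021 -0.0017 nose 0.0726 tipz 0.1347 w 41.4mm gf 40.5 F [ 0.5  0.8 -2. ]
```

Call:
step_arm(targets=[[[0,0,0],[-1,-10,0],36],[[0,0,0],[-2,-20,0],36],[[0,0,0],[-3,-30,0],36],[[0,0,0],[-3,-30,0],36],[[0,0,0],[-3,-30,0],36]])

```text
time: 4.82
tool_pos: [0.4268, 0.2256, 0.2073]
tcp_rot: [0.0, -3.139, 0.003]
wrist_force: [0.2, -0.8, -2.1]
width: 0.485
grip_force: 40.6
```

Call:
step_arm(targets=[[[0,0,0],[-3,-30,0],36],[[0,0,0],[-3,-30,0],36],[[0,0,0],[-3,-30,0],36],[[0,0,0],[-3,-30,0],36],[[0,0,0],[-3,-30,0],36]])

```text
time: 5.23
tool_pos: [0.4414, 0.0755, 0.2076]
tcp_rot: [-0.001, -3.139, 0.001]
wrist_force: [1.7, -0.3, -1.4]
width: 0.482
grip_force: 40.6
```

Call:
step_arm(targets=[[[0,0,0],[-3,-20,10],36],[[0,0,0],[-2,-10,20],36],[[0,0,0],[-1,-10,25],36],[[0,0,0],[0,0,20],36],[[0,0,0],[0,0,15],36]])

```text
time: 5.65
tool_pos: [0.4463, 0.0362, 0.116]
tcp_rot: [-0.004, -3.137, 0.001]
wrist_force: [-0.1, 0.1, -2.0]
width: 0.483
grip_force: 40.6
```

Call:
step_arm(targets=[[[0,0,0],[0,0,12],36],[[0,0,0],[0,0,8],36],[[0,0,0],[0,0,5],36],[[0,0,0],[0,0,3],36],[[0,0,0],[0,0,0],36]])

```text
time: 6.07
tool_pos: [0.4483, 0.0375, 0.0904]
tcp_rot: [-0.001, -3.141, 0.0]
wrist_force: [-0.2, -0.1, -1.5]
width: 0.483
grip_force: 40.6
```

Call:
step_arm(targets=[[[0,0,0],[0,0,2],36],[[0,0,0],[0,0,2],36],[[0,0,0],[0,0,2],36],[[0,0,0],[0,0,1],36],[[0,0,0],[0,0,1],36]])

```text
time: 6.48
tool_pos: [0.4488, 0.0376, 0.083]
tcp_rot: [0.001, 3.141, 0.0]
wrist_force: [0.3, -0.3, -1.5]
width: 0.483
grip_force: 40.6
```

Call:
step_arm(targets=[[[0,0,0],[0,0,0],36],[[0,0,0],[0,0,0],36],[[0,0,0],[0,0,0],36],[[0,0,0],[0,0,0],36],[[0,0,0],[0,0,0],36]])

```text
time: 6.9
tool_pos: [0.4487, 0.0376, 0.083]
tcp_rot: [0.001, 3.141, -0.0]
wrist_force: [0.6, -0.7, -1.7]
width: 0.485
grip_force: 40.6
```

```bash
python3 -c "
from h import *
st()"
```

```text
t 6.90 tcp [448.7  37.6  83. ] yaw(tool y) 89.95deg tiltx,y 0.0002 -0.0000 nose 0.0726 tipz 0.0104 w 41.4mm gf 40.6 F [ 0.6 -0.7 -1.7]
```

Call:
step_arm(targets=[[[0,0,0],[0,0,1],36],[[0,0,0],[0,0,0],36],[[0,0,0],[0,0,1],36],[[0,0,0],[0,0,0],36],[[0,0,0],[0,0,0],36]])

```text
time: 7.32
tool_pos: [0.449, 0.0376, 0.0825]
tcp_rot: [-0.001, -3.141, 0.0]
wrist_force: [-6.4, -0.1, 13.2]
width: 0.484
grip_force: 42.3
```

Call:
step_arm(targets=[[[0,0,0],[0,0,0.5],36],[[0,0,0],[0,0,0],36],[[0,0,0],[0,0,0],36],[[0,0,0],[0,0,0],36],[[0,0,0],[0,0,0],36]])

```text
time: 7.73
tool_pos: [0.449, 0.0376, 0.0824]
tcp_rot: [-0.001, -3.141, 0.0]
wrist_force: [-7.7, -1.0, 18.9]
width: 0.49
grip_force: 42.9
```

Call:
step_arm(targets=[[[0,0,0],[0,0,-2],46],[[0,0,0],[0,0,0],56],[[0,0,0],[0,0,0],62],[[0,0,0],[0,0,0],62],[[0,0,0],[0,0,0],62]])

```text
time: 8.15
tool_pos: [0.4485, 0.0375, 0.0821]
tcp_rot: [-0.001, -3.141, 0.0]
wrist_force: [0.3, 1.4, 0.7]
width: 0.725
grip_force: 0.0
```

```bash
python3 -c "
from h import *
st()"
```

```text
t 8.15 tcp [448.5  37.5  82.1] yaw(tool y) 89.95deg tiltx,y -0.0004 -0.0000 nose 0.0726 tipz 0.0095 w 61.9mm gf 0.0 F [0.3 1.4 0.7]
```

Call:
step_arm(targets=[[[0,0,0],[0,0,-10],62],[[0,0,0],[0,0,-25],62],[[0,0,0],[0,0,-35],62],[[0,0,0],[0,0,-35],50],[[0,0,0],[0,20,-25],44]])

```text
time: 8.57
tool_pos: [0.4495, 0.0561, 0.2158]
tcp_rot: [0.005, 3.139, -0.002]
wrist_force: [0.8, -0.1, -0.5]
width: 0.518
grip_force: 0.0
```

Call:
step_arm(targets=[[[0,0,0],[1,30,0],44],[[0,0,0],[2,35,0],44],[[0,0,0],[2,35,0],44],[[0,0,0],[2,35,0],44],[[0,0,0],[2,35,0],44]])

```text
time: 8.98
tool_pos: [0.4395, 0.2291, 0.2133]
tcp_rot: [0.002, 3.141, 0.001]
wrist_force: [0.1, 0.1, -0.3]
width: 0.514
grip_force: 0.0
```

Call:
step_arm(targets=[[[0,0,0],[2,25,0],44],[[0,0,0],[1,15,0],44],[[0,0,0],[1,4,0],44],[[0,0,0],[0,0,0],44],[[0,0,0],[0,0,0],44]])

```text
time: 9.4
tool_pos: [0.4357, 0.271, 0.2124]
tcp_rot: [-0.0, -3.141, 0.001]
wrist_force: [-0.5, -0.7, 0.4]
width: 0.511
grip_force: 0.0
```

Call:
step_arm(targets=[[[0,0,0],[0,0,0],44],[[0,0,0],[0,0,0],44],[[0,0,0],[0,0,0],44],[[0,0,0],[0,0,0],44],[[0,0,0],[0,0,0],44]])

```text
time: 9.82
tool_pos: [0.436, 0.271, 0.2124]
tcp_rot: [0.003, 3.142, -0.0]
wrist_force: [0.1, 0.4, 0.8]
width: 0.52
grip_force: 0.0
```

```bash
python3 -c "
from h import *
goto(.4361,.272,.072)
save('top','t3');save('side','s3')
a=cv2.imread('pics/t3.png')[130:260,190:390];b=cv2.imread('pics/s3.png')[90:245,230:390]
cv2.imwrite('pics/ts3.png',np.hstack([cv2.resize(a,(400,260),interpolation=cv2.INTER_CUBIC),cv2.resize(b,(400,388),interpolation=cv2.INTER_CUBIC)[-260-60:-60]]))
"
```

```text
t 9.82 tcp [436.  271.  212.4] yaw(tool y) 89.90deg tiltx,y 0.0000 -0.0000 nose 0.0726 tipz 0.1398 w 44.4mm gf 0.0 F [0.1 0.4 0.8]
turn [-0.      0.     -0.0017] shift after turn [-0.1  1.  67.8]
```

View pics/ts3.png

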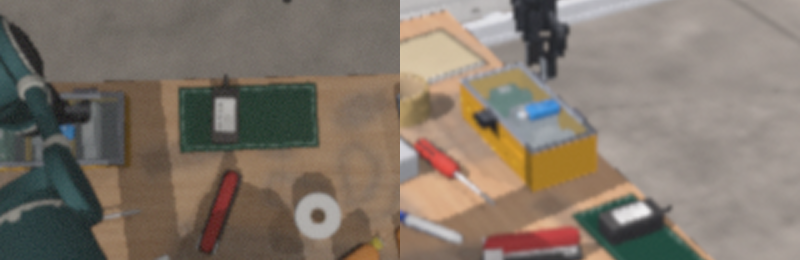

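The power adapter lies on the mat (crop (225, 112)), clear of the edges. The gripper is above the blue adapter (crop (68, 130)). Now a guarded descent.

Call:
step_arm(targets=[[[0,0,0],[0,1,18],44],[[0,0,0],[0,0,14],44],[[0,0,0],[0,0,10],44],[[0,0,0],[0,0,6],44],[[0,0,0],[0,0,4],44]])

```text
time: 10.33
tool_pos: [0.4354, 0.2723, 0.1594]
tcp_rot: [-0.001, -3.14, 0.001]
wrist_force: [0.6, 0.0, -0.2]
width: 0.514
grip_force: 0.0
```

Call:
step_arm(targets=[[[0,0,0],[0,0,0],44],[[0,0,0],[0,0,0],44],[[0,0,0],[0,0,0],44],[[0,0,0],[0,0,0],44],[[0,0,0],[0,0,2],44]])

```text
time: 10.75
tool_pos: [0.4365, 0.273, 0.1594]
tcp_rot: [0.001, 3.14, 0.002]
wrist_force: [-0.6, 0.4, 0.4]
width: 0.514
grip_force: 0.0
```

Call:
step_arm(targets=[[[0,0,0],[0,0,0],44],[[0,0,0],[0,0,0],44],[[0,0,0],[0,0,2],44],[[0,0,0],[0,0,0],44],[[0,0,0],[0,0,0],44]])

```text
time: 11.17
tool_pos: [0.4357, 0.2725, 0.1562]
tcp_rot: [-0.001, -3.141, 0.0]
wrist_force: [-0.0, 0.3, 0.1]
width: 0.517
grip_force: 0.0
```

Call:
step_arm(targets=[[[0,0,0],[0,0,2],44],[[0,0,0],[0,0,0],44],[[0,0,0],[0,0,0],44],[[0,0,0],[0,0,0],44],[[0,0,0],[0,0,0],44]])

```text
time: 11.58
tool_pos: [0.4359, 0.2726, 0.1544]
tcp_rot: [-0.001, -3.142, -0.0]
wrist_force: [0.4, -0.0, 0.1]
width: 0.514
grip_force: 0.0
```

Call:
step_arm(targets=[[[0,0,0],[0,0,1.5],44],[[0,0,0],[0,0,0],44],[[0,0,0],[0,0,0],44],[[0,0,0],[0,0,0],44],[[0,0,0],[0,0,0],44]])

```text
time: 12.0
tool_pos: [0.4359, 0.2726, 0.1529]
tcp_rot: [0.001, 3.142, -0.0]
wrist_force: [-0.9, 0.6, 0.4]
width: 0.516
grip_force: 0.0
```

Call:
step_arm(targets=[[[0,0,0],[0,0,1.5],44],[[0,0,0],[0,0,0],44],[[0,0,0],[0,0,0],44],[[0,0,0],[0,0,0],44],[[0,0,0],[0,0,0],44]])

```text
time: 12.42
tool_pos: [0.4359, 0.2726, 0.1514]
tcp_rot: [-0.001, -3.142, 0.0]
wrist_force: [-0.3, 0.3, -0.5]
width: 0.519
grip_force: 0.0
```

Call:
step_arm(targets=[[[0,0,0],[0,0,1.5],44],[[0,0,0],[0,0,0],44],[[0,0,0],[0,0,0],44],[[0,0,0],[0,0,0],44],[[0,0,0],[0,0,0],44]])

```text
time: 12.83
tool_pos: [0.4359, 0.2726, 0.1499]
tcp_rot: [0.001, 3.142, -0.0]
wrist_force: [-0.1, 0.4, 0.5]
width: 0.516
grip_force: 0.0
```

Call:
step_arm(targets=[[[0,0,0],[0,0,1.5],44],[[0,0,0],[0,0,0],44],[[0,0,0],[0,0,0],44],[[0,0,0],[0,0,0],44],[[0,0,0],[0,0,0],44]])

```text
time: 13.25
tool_pos: [0.4359, 0.2726, 0.1484]
tcp_rot: [0.001, 3.142, -0.0]
wrist_force: [-0.2, 0.8, 0.6]
width: 0.515
grip_force: 0.0
```

Call:
step_arm(targets=[[[0,0,0],[0,0,1.5],44],[[0,0,0],[0,0,0],44],[[0,0,0],[0,0,0],44],[[0,0,0],[0,0,0],44],[[0,0,0],[0,0,0],44]])

```text
time: 13.67
tool_pos: [0.4359, 0.2726, 0.1469]
tcp_rot: [-0.001, -3.142, -0.0]
wrist_force: [0.5, -0.1, 0.2]
width: 0.517
grip_force: 0.0
```

Call:
step_arm(targets=[[[0,0,0],[0,0,0],34],[[0,0,0],[0,0,0],28],[[0,0,0],[0,0,0],21],[[0,0,0],[0,0,0],21],[[0,0,0],[0,0,0],21]], grip_force=30)

```text
time: 14.08
tool_pos: [0.436, 0.2727, 0.1471]
tcp_rot: [0.001, 3.141, 0.0]
wrist_force: [0.0, -0.8, 0.6]
width: 0.292
grip_force: 29.5
```

Call:
step_arm(targets=[[[0,0,0],[0,0,0],21],[[0,0,0],[0,0,0],21],[[0,0,0],[0,0,0],21],[[0,0,0],[0,0,0],21],[[0,0,0],[0,0,0],21]])

```text
time: 14.5
tool_pos: [0.436, 0.2726, 0.1471]
tcp_rot: [0.001, 3.141, 0.0]
wrist_force: [0.6, -0.0, 3.6]
width: 0.294
grip_force: 29.6
```

Call:
step_arm(targets=[[[0,0,0],[0,0,-5],21],[[0,0,0],[0,0,-15],21],[[0,0,0],[0,0,-20],21],[[0,0,0],[0,0,-15],21],[[0,0,0],[0,0,-5],21]])

```text
time: 14.92
tool_pos: [0.4369, 0.2732, 0.2093]
tcp_rot: [0.001, 3.138, 0.003]
wrist_force: [1.1, -0.5, -0.5]
width: 0.294
grip_force: 29.3
```

Call:
step_arm(targets=[[[0,0,0],[-1,-10,0],21],[[0,0,0],[-1,-20,0],21],[[0,0,0],[-1,-30,0],21],[[0,0,0],[-1,-30,0],21],[[0,0,0],[-1,-30,0],21]])

```text
time: 15.33
tool_pos: [0.4395, 0.1507, 0.2052]
tcp_rot: [0.001, -3.139, 0.002]
wrist_force: [1.0, -0.2, -0.6]
width: 0.291
grip_force: 29.3
```

Call:
step_arm(targets=[[[0,0,0],[-1,-30,0],21],[[0,0,0],[-1,-30,0],21],[[0,0,0],[-1,-30,0],21],[[0,0,0],[-1,-30,0],21],[[0,0,0],[-1,-30,0],21]])

```text
time: 15.75
tool_pos: [0.4441, 0.0006, 0.2054]
tcp_rot: [-0.001, -3.139, 0.0]
wrist_force: [-0.1, -0.4, -0.5]
width: 0.296
grip_force: 29.3
```

Call:
step_arm(targets=[[[0,0,0],[0,-25,0],21],[[0,0,0],[0,-15,0],21],[[0,0,0],[0,-10,10],21],[[0,0,0],[0,0,20],21],[[0,0,0],[0,0,25],21]])

```text
time: 16.17
tool_pos: [0.446, -0.0485, 0.1514]
tcp_rot: [0.004, 3.139, -0.001]
wrist_force: [0.1, -0.7, 0.3]
width: 0.296
grip_force: 29.3
```

Call:
step_arm(targets=[[[0,0,0],[0,0,25],21],[[0,0,0],[0,0,18],21],[[0,0,0],[0,0,12],21],[[0,0,0],[0,0,8],21],[[0,0,0],[0,0,5],21]])

```text
time: 16.58
tool_pos: [0.4437, -0.0471, 0.0815]
tcp_rot: [-0.001, -3.138, -0.001]
wrist_force: [-0.4, -0.1, -0.2]
width: 0.295
grip_force: 29.3
```

Call:
step_arm(targets=[[[0,0,0],[0,0,2],21],[[0,0,0],[0,0,1],21],[[0,0,0],[0,0,0],21],[[0,0,0],[0,0,0],21],[[0,0,0],[0,0,0],21]])

```text
time: 17.0
tool_pos: [0.4463, -0.0475, 0.0817]
tcp_rot: [0.001, 3.14, -0.0]
wrist_force: [-0.1, -1.1, -0.5]
width: 0.294
grip_force: 29.3
```

Call:
step_arm(targets=[[[0,0,0],[0,0,1],21],[[0,0,0],[0,0,0],21],[[0,0,0],[0,0,0],21],[[0,0,0],[0,0,0],21],[[0,0,0],[0,0,0],21]])

```text
time: 17.42
tool_pos: [0.4456, -0.0474, 0.08]
tcp_rot: [0.001, 3.141, -0.0]
wrist_force: [-0.6, -0.1, -0.1]
width: 0.295
grip_force: 29.3
```

Call:
step_arm(targets=[[[0,0,0],[0,0,1],21],[[0,0,0],[0,0,0],21],[[0,0,0],[0,0,0],21],[[0,0,0],[0,0,0],21],[[0,0,0],[0,0,0],21]])

```text
time: 17.83
tool_pos: [0.4458, -0.0475, 0.0791]
tcp_rot: [0.001, 3.141, -0.0]
wrist_force: [-0.4, 0.4, 3.7]
width: 0.292
grip_force: 29.7
```

Call:
step_arm(targets=[[[0,0,0],[0,0,0],30],[[0,0,0],[0,0,0],40],[[0,0,0],[0,0,0],44],[[0,0,0],[0,0,0],44],[[0,0,0],[0,0,0],44]])

```text
time: 18.25
tool_pos: [0.4455, -0.0474, 0.0787]
tcp_rot: [-0.001, -3.141, -0.0]
wrist_force: [0.1, -0.0, 0.8]
width: 0.513
grip_force: 0.0
```

Call:
step_arm(targets=[[[0,0,0],[0,0,-10],44],[[0,0,0],[0,0,-25],44],[[0,0,0],[0,0,-35],44],[[0,0,0],[0,0,-35],55],[[0,0,0],[0,20,-25],55]])

```text
time: 18.67
tool_pos: [0.4468, -0.0291, 0.2127]
tcp_rot: [0.005, 3.138, -0.003]
wrist_force: [0.8, 0.5, -0.5]
width: 0.645
grip_force: 0.0
```

```bash
python3 -c "
from h import *
# tab: case (.4297,.310) yaw .005 ; tab local -70,0 z65 ; tips 7 mm below
goto(.4297-.070,.310-.0003,.058)
goto(.4297-.070,.310-.0003,.058)
"
```

```text
t 18.67 tcp [446.8 -29.1 212.7] yaw(tool y) 89.83deg tiltx,y 0.0039 -0.0018 nose 0.0726 tipz 0.1401 w 55.1mm gf 0.0 F [ 0.8  0.5 -0.5]
turn [-0.0018  0.0039 -0.0029] shift after turn [ 87.1 338.8  82.1]
t 18.67 tcp [446.8 -29.1 212.7] yaw(tool y) 89.83deg tiltx,y 0.0039 -0.0018 nose 0.0726 tipz 0.1401 w 55.1mm gf 0.0 F [ 0.8  0.5 -0.5]
turn [-0.0018  0.0039 -0.0029] shift after turn [ 87.1 338.8  82.1]
```

Call:
step_arm(targets=[[[0,0,0],[8,20,0],55],[[0,0,0],[8,32,0],55],[[0,0,0],[8,32,0],55],[[0,0,0],[8,32,0],55],[[0,0,0],[8,32,0],55]])

```text
time: 19.08
tool_pos: [0.4052, 0.1218, 0.2099]
tcp_rot: [0.002, 3.14, 0.001]
wrist_force: [0.3, -0.0, -0.2]
width: 0.644
grip_force: 0.0
```

Call:
step_arm(targets=[[[0,0,0],[8,32,0],55],[[0,0,0],[8,32,0],55],[[0,0,0],[8,32,0],55],[[0,0,0],[8,32,0],55],[[0,0,0],[8,32,0],55]])

```text
time: 19.5
tool_pos: [0.3651, 0.2822, 0.2098]
tcp_rot: [0.001, 3.141, 0.001]
wrist_force: [0.1, -0.2, -0.1]
width: 0.649
grip_force: 0.0
```

Call:
step_arm(targets=[[[0,0,0],[4,20,0],55],[[0,0,0],[2,10,0],55],[[0,0,0],[0,0,0],55],[[0,0,0],[0,0,0],55],[[0,0,0],[0,0,0],55]])

```text
time: 19.92
tool_pos: [0.36, 0.3095, 0.2088]
tcp_rot: [-0.002, -3.141, 0.001]
wrist_force: [-0.5, -0.3, 0.5]
width: 0.644
grip_force: 0.0
```

```bash
python3 -c "
from h import *
for c in('top','side'): read_camera(c)
for n,b,p in[('usb_adapter',USB,(.44,-.048,.002,1.54)),('power_adapter',POW,(.46,.036,.002,1.55))]:
    m={c:mask(c,n)[0] for c in('top','side')};m={c:v for c,v in m.items() if v is not None}
    print(n,list(m),fit(b,m,p))
L={c:tip_of(c,'lid_tab') for c in('top','side')}
for c in L:print(c,[(l['at'],l['score']) for l in L[c][:2]],proj(c,[.3597,.3097,.065]))
goto(.3597,.3097,.058)
cv2.imwrite('pics/s4.png',cv2.resize(save('side','s4f')[90:240,220:380,::-1],(640,600),interpolation=cv2.INTER_CUBIC))
"
```

```text
usb_adapter ['top'] (array([ 0.44114997, -0.04671672,  0.00357516,  1.55901647]), np.float64(1.683049435365378), np.float64(159.0))
power_adapter ['top', 'side'] (array([0.45936238, 0.03631441, 0.00347088, 1.57957732]), np.float64(24.29663500092242), np.float64(723.0))
top [([221.1, 210.4], 0.73)] [[217.77772541 210.80191473]]
side [([162.7, 262.6], 0.69)] [[164.36333288 263.62465359]]
t 20.32 tcp [360.1 310.2 208.9] yaw(tool y) 89.91deg tiltx,y 0.0001 -0.0000 nose 0.0726 tipz 0.1363 w 54.9mm gf 0.0 F [-0.4 -0.   0.1]
turn [-0.      0.0001 -0.0016] shift after turn [ 0.4 -0.5 78.3]
```

View pics/s4.png

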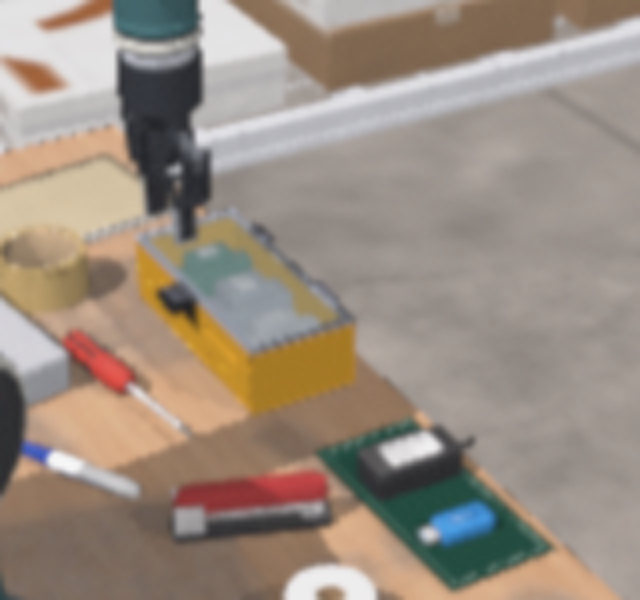

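Both adapters lie on the mat (power at (410, 465), blue at (460, 522)). The gripper is above the tab (175, 295). Now descend to the tab.

Call:
step_arm(targets=[[[0,0,0],[0,0,20],55],[[0,0,0],[0,0,25],55],[[0,0,0],[0,0,18],55],[[0,0,0],[0,0,10],55],[[0,0,0],[0,0,5],55]])

```text
time: 20.78
tool_pos: [0.359, 0.3099, 0.1291]
tcp_rot: [-0.001, -3.139, 0.003]
wrist_force: [-0.8, 0.2, -0.5]
width: 0.645
grip_force: 0.0
```

Call:
step_arm(targets=[[[0,0,0],[0,0,0],55],[[0,0,0],[0,0,0],45],[[0,0,0],[0,0,0],38],[[0,0,0],[0,0,0],30],[[0,0,0],[0,0,0],30]], grip_force=30)

```text
time: 21.2
tool_pos: [0.3607, 0.3101, 0.1325]
tcp_rot: [-0.001, 3.14, -0.002]
wrist_force: [0.4, -5.4, 5.7]
width: 0.385
grip_force: 30.9
```

Call:
step_arm(targets=[[[0,0,0],[0,0,0],30],[[0,0,0],[0,0,0],30],[[0,0,0],[0,0,0],30],[[0,0,0],[0,0,0],30],[[0,0,0],[0,0,0],30]])

```text
time: 21.62
tool_pos: [0.3607, 0.3101, 0.1325]
tcp_rot: [-0.001, 3.14, -0.002]
wrist_force: [-0.4, -5.3, 5.5]
width: 0.386
grip_force: 30.9
```

```bash
python3 -c "
from h import *
s,_,_=st()
# arc plan about hinge: radius 125, start angle offset
a0=np.arctan2(-3,125);r=np.hypot(125,3);p=None
P=[r*np.array([-np.cos(a0+t),np.sin(a0+t)]) for t in np.arange(0,1.81,.1)]
for i in range(1,len(P)):
    d=P[i]-P[i-1];print(round(.1*i,1),'tool x %.1f z %.1f'%(-d[0],-d[1]))
"
```

```text
t 21.62 tcp [360.7 310.1 132.5] yaw(tool y) 90.03deg tiltx,y 0.0018 -0.0013 nose 0.0726 tipz 0.0599 w 33.0mm gf 30.9 F [-0.4 -5.3  5.5]
0.1 tool x -0.3 z -12.5
0.2 tool x -1.6 z -12.4
0.3 tool x -2.8 z -12.2
0.4 tool x -4.0 z -11.8
0.5 tool x -5.2 z -11.4
0.6 tool x -6.3 z -10.8
0.7 tool x -7.3 z -10.1
0.8 tool x -8.3 z -9.3
0.9 tool x -9.2 z -8.5
1.0 tool x -10.0 z -7.5
1.1 tool x -10.7 z -6.5
1.2 tool x -11.3 z -5.4
1.3 tool x -11.8 z -4.2
1.4 tool x -12.1 z -3.0
1.5 tool x -12.4 z -1.8
1.6 tool x -12.5 z -0.6
1.7 tool x -12.5 z 0.7
1.8 tool x -12.3 z 1.9
```

Call:
step_arm(targets=[[[0,0,0],[0,0,-6],30],[[0,0,0],[-0.3,0,-6.5],30],[[0,0,0],[-1.6,0,-12.4],30],[[0,0,0],[-2.8,0,-12.2],30],[[0,0,0],[-4,0,-11.8],30]])

```text
time: 22.03
tool_pos: [0.3694, 0.31, 0.1806]
tcp_rot: [0.0, 3.139, -0.001]
wrist_force: [6.7, -3.4, -6.8]
width: 0.386
grip_force: 30.4
```

Call:
step_arm(targets=[[[0,0,0],[-5.2,0,-11.4],30],[[0,0,0],[-6.3,0,-10.8],30],[[0,0,0],[-7.3,0,-10.1],30],[[0,0,0],[0,0,0],30],[[0,0,0],[0,0,0],30]])

```text
time: 22.45
tool_pos: [0.3884, 0.3101, 0.2133]
tcp_rot: [0.001, 3.14, -0.001]
wrist_force: [2.2, -3.4, -1.2]
width: 0.382
grip_force: 31.1
```

```bash
python3 -c "
from h import *
st()
cv2.imwrite('pics/s5.png',cv2.resize(save('side','s5f')[90:210,220:340,::-1],(480,480),interpolation=cv2.INTER_CUBIC))
"
```

```text
t 22.45 tcp [388.4 310.1 213.3] yaw(tool y) 89.96deg tiltx,y 0.0012 -0.0009 nose 0.0726 tipz 0.1407 w 32.7mm gf 31.1 F [ 2.2 -3.4 -1.2]
```

View pics/s5.png

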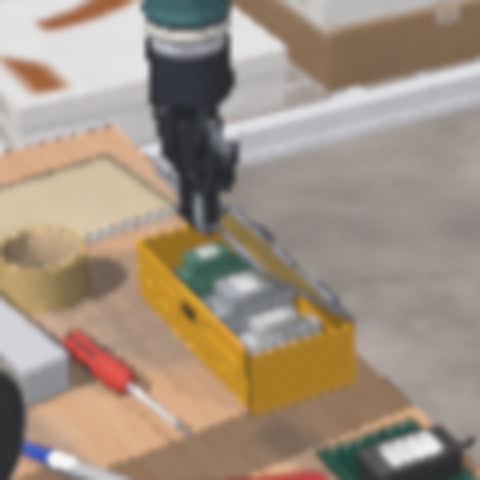

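The lid is opening (about 0.7 rad, its edge held at (205, 225)), and green, grey and pale are visible from left to right. I'll continue the arc.

Call:
step_arm(targets=[[[0,0,0],[-8.3,0,-9.3],30],[[0,0,0],[-9.2,0,-8.5],30],[[0,0,0],[-10,0,-7.5],30],[[0,0,0],[-10.7,0,-6.5],30],[[0,0,0],[-11.3,0,-5.4],30]])

```text
time: 22.92
tool_pos: [0.4377, 0.3101, 0.2502]
tcp_rot: [-0.001, -3.14, 0.002]
wrist_force: [-1.5, -4.2, -4.5]
width: 0.386
grip_force: 30.2
```

Call:
step_arm(targets=[[[0,0,0],[-11.8,0,-4.2],30],[[0,0,0],[-12.1,0,-3],30],[[0,0,0],[-12.4,0,-1.8],30],[[0,0,0],[-12.5,0,-0.6],30],[[0,0,0],[-12.5,0,0.7],30]])

```text
time: 23.33
tool_pos: [0.4998, 0.3101, 0.2598]
tcp_rot: [0.002, 3.141, -0.0]
wrist_force: [-1.9, -4.1, 0.2]
width: 0.383
grip_force: 29.7
```

Call:
step_arm(targets=[[[0,0,0],[-12.3,0,1.9],30],[[0,0,0],[0,0,0],30],[[0,0,0],[0,0,0],30],[[0,0,0],[0,0,0],30],[[0,0,0],[0,0,0],30]])

```text
time: 23.75
tool_pos: [0.5126, 0.3102, 0.2582]
tcp_rot: [0.002, 3.139, 0.0]
wrist_force: [-0.6, -4.5, 0.6]
width: 0.381
grip_force: 29.8
```

Call:
step_arm(targets=[[[0,0,0],[0,0,0],40],[[0,0,0],[0,0,0],50],[[0,0,0],[0,0,0],55],[[0,0,0],[0,0,0],55],[[0,0,0],[0,0,0],55]])

```text
time: 24.17
tool_pos: [0.5108, 0.311, 0.2568]
tcp_rot: [0.001, 3.141, 0.002]
wrist_force: [-0.3, -0.6, 0.3]
width: 0.649
grip_force: 0.0
```

Call:
step_arm(targets=[[[0,0,0],[0,0,-10],55],[[0,0,0],[0,0,-25],55],[[0,0,0],[0,0,-25],55],[[0,0,0],[15,0,-10],55],[[0,0,0],[30,0,0],55]])

```text
time: 24.58
tool_pos: [0.4688, 0.3116, 0.3314]
tcp_rot: [0.004, 3.133, 0.007]
wrist_force: [-0.2, 0.9, -0.7]
width: 0.645
grip_force: 0.0
```

Call:
step_arm(targets=[[[0,0,0],[35,0,0],55],[[0,0,0],[35,-20,0],55],[[0,0,0],[20,-30,0],55],[[0,0,0],[0,-30,0],55],[[0,0,0],[0,-30,0],55]])

```text
time: 25.0
tool_pos: [0.3739, 0.2001, 0.3272]
tcp_rot: [-0.004, 3.14, 0.001]
wrist_force: [0.5, -0.1, 0.1]
width: 0.641
grip_force: 0.0
```

```bash
python3 -c "
from h import *
np.set_printoptions(precision=4,suppress=True)
st()
a=save('top','t6');b=save('side','s6')
for n in('module_a','module_b','module_c'):
    for c in('top','side'):
        L=cut_out(c,n);print(n,c,[(np.round(l['extent']),round(l['score'],2)) for l in L[:3]])
    L=[tip_of(c,n) for c in('top','side')];print([[(l['at'],l['score']) for l in q[:2]] for q in L])
cv2.imwrite('pics/ts6.png',np.hstack([cv2.resize(a[150:230,160:270,::-1],(440,320),interpolation=cv2.INTER_CUBIC),cv2.resize(b[110:210,240:330,::-1],(288,320),interpolation=cv2.INTER_CUBIC)]))
"
```

```text
t 25.00 tcp [373.9 200.1 327.2] yaw(tool y) 90.14deg tiltx,y 0.0015 0.0008 nose 0.0726 tipz 0.2546 w 54.8mm gf 0.0 F [ 0.5 -0.1  0.1]
module_a top [(array([234., 182., 240., 196.]), 0.47)]
module_a side [(array([265., 149., 285., 165.]), 0.58), (array([271., 159., 292., 175.]), 0.53), (array([282., 165., 300., 176.]), 0.42)]
[[([196.0, 236.9], 0.47)], [([161.2, 275.2], 0.56), ([177.9, 288.2], 0.55)]]
module_b top [(array([234., 182., 240., 196.]), 0.47)]
module_b side [(array([265., 149., 285., 165.]), 0.58), (array([271., 159., 292., 175.]), 0.53), (array([282., 165., 300., 176.]), 0.42)]
[[([196.0, 236.9], 0.47)], [([161.2, 275.2], 0.56), ([177.9, 288.2], 0.55)]]
module_c top [(array([234., 182., 240., 196.]), 0.47)]
module_c side [(array([265., 149., 285., 165.]), 0.58), (array([271., 159., 292., 175.]), 0.53), (array([282., 165., 300., 176.]), 0.42)]
[[([196.0, 236.9], 0.47)], [([161.2, 275.2], 0.56), ([177.9, 288.2], 0.55)]]
```

View pics/ts6.png

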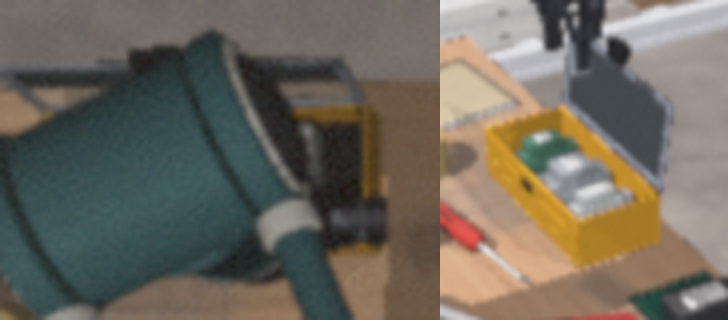

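The lid stands open past upright in the side view, and the modules are visible (green (545, 148), grey (580, 172), pale (598, 197)). The arm hides the top view, so I'll move it away.

Call:
step_arm(targets=[[[0,0,0],[0,-35,0],55],[[0,0,0],[0,-35,0],55],[[0,0,0],[-10,-35,0],55],[[0,0,0],[-10,-35,0],55],[[0,0,0],[-10,-30,0],55]])

```text
time: 26.12
tool_pos: [0.4053, 0.0289, 0.3265]
tcp_rot: [0.001, 3.141, -0.001]
wrist_force: [1.4, 0.0, -1.3]
width: 0.643
grip_force: 0.0
```

```bash
cat >> h.py <<'E'
def MOD(w): return [box(-44,44,-w/2,w/2,0,42),box(-22,22,-w/2,w/2,42,58)]
E
python3 -c "
from h import *
np.set_printoptions(precision=4,suppress=True)
st()
a=save('top','t7');b=save('side','s7');M={}
for c in('top','side'):
    L=cut_out(c,'module_a')
    for i,l in enumerate(L): M[c,i]=l['region'];print(c,i,np.round(l['extent']),round(l['score'],2))
for n,w,y in(('a',36,.310),('b',18,.242),('c',22,.378)):
    p=(.43,y,.004,0);ms={}
    for c in('top','side'):
        e=render(c,MOD(w),p)>.5;bst=None
        for (cc,i),m in M.items():
            if cc==c:
                iou=(e&m).sum()/(e|m).sum()
                if iou>.3 and (bst is None or iou>bst[0]): bst=(iou,m)
        if bst: ms[c]=bst[1].astype(float);print(n,c,round(bst[0],2))
    if ms: print(fit(MOD(w),ms,p),fit(MOD(w),{'top':ms['top']},p,{},(0,1,3))[:2] if 'top' in ms else '')
cv2.imwrite('pics/t7c.png',cv2.resize(a[150:230,160:270,::-1],(660,480),interpolation=cv2.INTER_CUBIC))
"
```

```text
t 26.12 tcp [405.3  28.9 326.5] yaw(tool y) 89.98deg tiltx,y 0.0008 -0.0004 nose 0.0726 tipz 0.2539 w 55.0mm gf 0.0 F [ 1.4  0.  -1.3]
top 0 [187. 182. 195. 211.] 0.87
top 1 [205. 179. 223. 210.] 0.68
top 2 [233. 181. 242. 213.] 0.55
side 0 [268. 158. 291. 173.] 0.77
side 1 [264. 149. 285. 163.] 0.65
a top 0.9
a side 0.51
(array([0.4311, 0.305 , 0.0177, 0.0706]), np.float64(132.35951156589283), np.float64(634.0)) (array([0.4315, 0.3086, 0.004 , 0.0242]), np.float64(8.12691286322819))
b top 0.87
(array([ 0.4272,  0.2412,  0.0073, -0.002 ]), np.float64(4.747845636361609), np.float64(255.0)) (array([ 0.4276,  0.2421,  0.004 , -0.0094]), np.float64(4.97352472237233))
c top 0.87
c side 0.55
(array([0.4272, 0.3774, 0.0134, 0.0316]), np.float64(76.40030461313643), np.float64(532.0)) (array([ 0.4284,  0.38  ,  0.004 , -0.0126]), np.float64(3.908834255486926))
```

View pics/t7c.png

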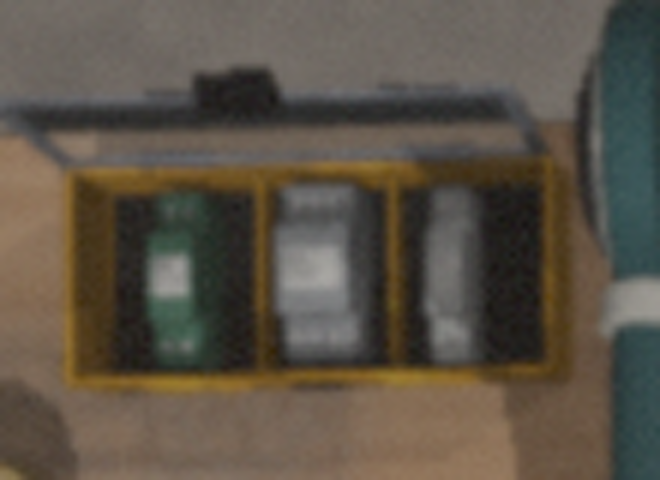

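Top view: green (178, 275), wide grey (315, 268) and pale (452, 275), all in their compartments, with the lid behind. Fits agree with the case frame. I'll go to the wide grey one.

Call:
step_arm(targets=[[[0,0,0],[-2,20,0],56],[[0,0,0],[-3,32,0],56],[[0,0,0],[-3,32,0],56],[[0,0,0],[-3,32,0],56],[[0,0,0],[-3,32,0],56]])

```text
time: 26.73
tool_pos: [0.4184, 0.1815, 0.3263]
tcp_rot: [0.002, -3.141, -0.001]
wrist_force: [0.5, -0.4, 0.1]
width: 0.656
grip_force: 0.0
```

Call:
step_arm(targets=[[[0,0,0],[-3,32,10],56],[[0,0,0],[-3,32,20],56],[[0,0,0],[-3,32,25],56],[[0,0,0],[-3,25,25],56],[[0,0,0],[0,10,20],56]])

```text
time: 27.15
tool_pos: [0.4299, 0.3141, 0.2246]
tcp_rot: [0.006, -3.141, -0.002]
wrist_force: [-0.1, -0.3, -0.8]
width: 0.655
grip_force: 0.0
```

Call:
step_arm(targets=[[[0,0,0],[0,0,15],56],[[0,0,0],[0,0,5],56],[[0,0,0],[0,0,0],56],[[0,0,0],[0,0,0],56],[[0,0,0],[0,0,0],56]])

```text
time: 27.57
tool_pos: [0.4319, 0.3101, 0.2077]
tcp_rot: [0.001, 3.14, 0.002]
wrist_force: [0.2, 0.0, 0.1]
width: 0.653
grip_force: 0.0
```

```bash
python3 -c "
from h import *
print(tri((195.8,188.3),(152.8,272.2)))
goto(.4315,.3086,.106-nose_length,91.2)
"
```

```text
(array([0.42843024, 0.37789618, 0.06045554]), np.float64(0.001923132051188228))
t 27.57 tcp [431.9 310.1 207.7] yaw(tool y) 89.96deg tiltx,y 0.0019 0.0013 nose 0.0726 tipz 0.1351 w 55.7mm gf 0.0 F [0.2 0.  0.1]
turn [ 0.0013  0.0019 -0.0216] shift after turn [  0.4  -1.5 101.7]
```

Call:
step_arm(targets=[[[0,0,-0.02],[0,-1,15],56],[[0,0,0],[0,0,25],56],[[0,0,0],[0,0,25],56],[[0,0,0],[0,0,18],56],[[0,0,0],[0,0,11],56]])

```text
time: 27.98
tool_pos: [0.4314, 0.308, 0.1117]
tcp_rot: [0.029, -3.141, 0.0]
wrist_force: [-0.1, -0.5, 0.8]
width: 0.655
grip_force: 0.0
```

Call:
step_arm(targets=[[[0,0,0],[0,0,5],56],[[0,0,0],[0,0,2],56],[[0,0,0],[0,0,0],56],[[0,0,0],[0,0,0],56],[[0,0,0],[0,0,0],56]])

```text
time: 28.4
tool_pos: [0.4324, 0.3092, 0.1067]
tcp_rot: [-0.03, 3.139, 0.002]
wrist_force: [0.3, 0.2, 0.1]
width: 0.656
grip_force: 0.0
```

Call:
step_arm(targets=[[[0,0,0],[0,0,0],46],[[0,0,0],[0,0,0],40],[[0,0,0],[0,0,0],31],[[0,0,0],[0,0,0],31],[[0,0,0],[0,0,0],31]], grip_force=40)

```text
time: 28.82
tool_pos: [0.432, 0.309, 0.1061]
tcp_rot: [-0.03, 3.14, 0.001]
wrist_force: [-0.3, 0.3, 5.2]
width: 0.415
grip_force: 40.8
```

Call:
step_arm(targets=[[[0,0,0],[0,0,0],31],[[0,0,0],[0,0,0],31],[[0,0,0],[0,0,-5],31],[[0,0,0],[0,0,-10],31],[[0,0,0],[0,0,-5],31]])

```text
time: 29.23
tool_pos: [0.4314, 0.3085, 0.126]
tcp_rot: [0.03, -3.141, 0.0]
wrist_force: [-0.7, 0.2, -1.4]
width: 0.42
grip_force: 40.1
```

```bash
python3 -c "
from h import *
st()"
```

```text
t 29.23 tcp [431.4 308.5 126. ] yaw(tool y) 91.10deg tiltx,y -0.0002 -0.0001 nose 0.0726 tipz 0.0534 w 35.8mm gf 40.1 F [-0.7  0.2 -1.4]
```

Call:
step_arm(targets=[[[0,0,0],[0,0,-20],31],[[0,0,0],[0,0,-30],31],[[0,0,0],[0,0,-30],31],[[0,0,0],[0,-10,-15],31],[[0,0,0],[0,-24,-5],31]])

```text
time: 29.65
tool_pos: [0.4343, 0.2771, 0.2302]
tcp_rot: [-0.033, 3.134, 0.008]
wrist_force: [1.2, 0.3, -0.5]
width: 0.411
grip_force: 40.3
```

Call:
step_arm(targets=[[[0,0,0],[1,-36,0],31],[[0,0,0],[1,-36,0],31],[[0,0,0],[1,-36,0],31],[[0,0,0],[1,-36,0],31],[[0,0,0],[1,-36,0],31]])

```text
time: 30.07
tool_pos: [0.4301, 0.093, 0.2258]
tcp_rot: [-0.031, 3.141, 0.0]
wrist_force: [0.8, 0.3, -0.7]
width: 0.416
grip_force: 40.3
```

Call:
step_arm(targets=[[[0,0,0],[1,-36,0],31],[[0,0,0],[1,-36,0],31],[[0,0,0],[1,-36,0],31],[[0,0,0],[1,-36,0],31],[[0,0,0],[1,-36,0],31]])

```text
time: 30.48
tool_pos: [0.4285, -0.0872, 0.2259]
tcp_rot: [-0.03, 3.14, -0.0]
wrist_force: [1.0, -0.2, -0.8]
width: 0.415
grip_force: 40.3
```

Call:
step_arm(targets=[[[0,0,0],[1,-36,0],31],[[0,0,0],[1,-36,0],31],[[0,0,0],[0,-36,0],31],[[0,0,0],[0,-36,0],31],[[0,0,0],[0,-36,0],31]])

```text
time: 30.9
tool_pos: [0.43, -0.2674, 0.2257]
tcp_rot: [-0.029, 3.141, -0.0]
wrist_force: [0.3, -0.3, -1.8]
width: 0.413
grip_force: 40.3
```

Call:
step_arm(targets=[[[0,0,-0.07],[0,-25,0],31],[[0,0,-0.063],[0,-10,0],31],[[0,0,0],[0,0,0],31],[[0,0,0],[0,0,0],31],[[0,0,0],[0,0,0],31]])

```text
time: 31.32
tool_pos: [0.4316, -0.2996, 0.2251]
tcp_rot: [0.237, -3.132, -0.002]
wrist_force: [0.2, 0.3, -1.4]
width: 0.417
grip_force: 40.4
```

```bash
python3 -c "
from h import *
goto(.431,-.3059,.105-nose_length,98.7)
m={}
for c in('top','side'):
    read_camera(c);m[c]=mask(c,'kit_tray')[0]
print({c:None if v is None else v.sum() for c,v in m.items()})
p=(.428,-.2866,0,.152)
cv2.imwrite('pics/s8.png',cv2.resize(save('side','s8f')[180:310,310:440,::-1],(520,520),interpolation=cv2.INTER_CUBIC))
"
```

```text
t 31.32 tcp [ 431.6 -299.6  225.1] yaw(tool y) 98.64deg tiltx,y -0.0006 0.0010 nose 0.0726 tipz 0.1525 w 35.6mm gf 40.4 F [ 0.2  0.3 -1.4]
turn [ 0.0011 -0.0004 -0.001 ] shift after turn [  1.5  -6.2 120.1]
{'top': np.float64(646.0), 'side': np.float64(1167.0)}
```

View pics/s8.png

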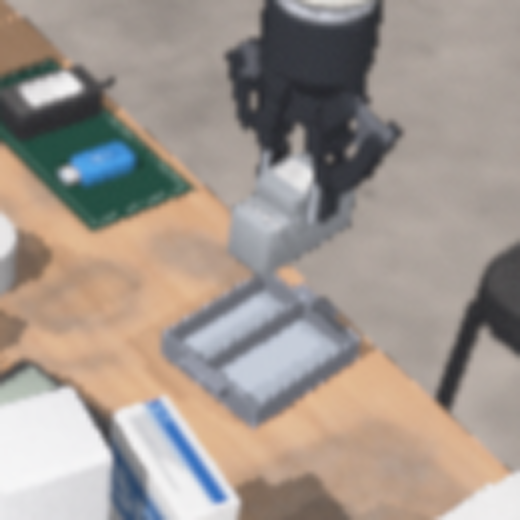

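The module hangs level above the tray (crop (290, 220)), and the wide bay is the nearer one at (285, 355), the −y side as modelled. Lowering.

Call:
step_arm(targets=[[[0,0,0],[1,-4,15],31],[[0,0,0],[0.5,-2,25],31],[[0,0,0],[0,0,20],31],[[0,0,0],[0,0,12],31],[[0,0,0],[0,0,6],31]])

```text
time: 31.98
tool_pos: [0.4303, -0.3054, 0.1452]
tcp_rot: [0.239, -3.13, -0.004]
wrist_force: [-1.0, 0.5, 0.4]
width: 0.413
grip_force: 40.4
```

Call:
step_arm(targets=[[[0,0,0],[0,0,0],31],[[0,0,0],[0,0,0],31],[[0,0,0],[0,0,0],31],[[0,0,0],[0,0,0],31],[[0,0,0],[0,0,0],31]])

```text
time: 32.4
tool_pos: [0.432, -0.3072, 0.1485]
tcp_rot: [-0.239, 3.131, -0.002]
wrist_force: [1.1, 0.8, -1.8]
width: 0.412
grip_force: 40.4
```

```bash
python3 -c "
from h import *
goto(.431,-.3059,.105-nose_length,98.7)"
```

```text
t 32.40 tcp [ 432.  -307.2  148.5] yaw(tool y) 98.72deg tiltx,y 0.0018 -0.0014 nose 0.0726 tipz 0.0759 w 35.2mm gf 40.4 F [ 1.1  0.8 -1.8]
turn [-0.0016  0.0016  0.0004] shift after turn [ 0.8  1.4 43.5]
```

Call:
step_arm(targets=[[[0,0,0],[0,0,10],31],[[0,0,0],[0,0,10],31],[[0,0,0],[0,0,8],31],[[0,0,0],[0,0,5],31],[[0,0,0],[0,0,3],31]])

```text
time: 32.82
tool_pos: [0.4304, -0.306, 0.1094]
tcp_rot: [0.239, -3.13, -0.003]
wrist_force: [-0.0, 1.0, -1.6]
width: 0.419
grip_force: 40.4
```

Call:
step_arm(targets=[[[0,0,0],[0,0,2],31],[[0,0,0],[0,0,0],31],[[0,0,0],[0,0,0],31],[[0,0,0],[0,0,0],31],[[0,0,0],[0,0,0],31]])

```text
time: 33.23
tool_pos: [0.4316, -0.3069, 0.1098]
tcp_rot: [-0.239, 3.132, -0.001]
wrist_force: [0.1, -0.3, -1.7]
width: 0.414
grip_force: 40.4
```

Call:
step_arm(targets=[[[0,0,0],[0,0,2],31],[[0,0,0],[0,0,0],31],[[0,0,0],[0,0,1],31],[[0,0,0],[0,0,0],31],[[0,0,0],[0,0,0],31]])

```text
time: 33.65
tool_pos: [0.4312, -0.3066, 0.1062]
tcp_rot: [0.239, -3.132, -0.0]
wrist_force: [0.3, -0.7, -1.8]
width: 0.411
grip_force: 40.4
```

Call:
step_arm(targets=[[[0,0,0],[0,0,1],31],[[0,0,0],[0,0,0],31],[[0,0,0],[0,0,0],31],[[0,0,0],[0,0,0],31],[[0,0,0],[0,0,0],31]])

```text
time: 34.07
tool_pos: [0.4313, -0.3067, 0.1053]
tcp_rot: [-0.239, 3.132, -0.0]
wrist_force: [0.2, -0.5, -0.9]
width: 0.416
grip_force: 40.4
```

Call:
step_arm(targets=[[[0,0,0],[0,0,0.5],31],[[0,0,0],[0,0,0],40],[[0,0,0],[0,0,0],48],[[0,0,0],[0,0,0],52],[[0,0,0],[0,0,0],52]])

```text
time: 34.48
tool_pos: [0.4314, -0.3068, 0.1049]
tcp_rot: [-0.239, 3.132, -0.0]
wrist_force: [-0.1, -0.9, 0.4]
width: 0.606
grip_force: 0.0
```

Call:
step_arm(targets=[[[0,0,0],[0,0,-8],52],[[0,0,0],[0,0,-20],52],[[0,0,0],[0,0,-35],52],[[0,0,0],[0,0,-35],52],[[0,0,0],[0,10,-20],52]])

```text
time: 34.9
tool_pos: [0.4314, -0.2988, 0.2276]
tcp_rot: [-0.237, 3.128, -0.008]
wrist_force: [0.8, -0.5, 0.8]
width: 0.607
grip_force: 0.0
```

Call:
step_arm(targets=[[[0,0,0.069],[0,36,0],45],[[0,0,0.069],[0,38,0],45],[[0,0,0],[0,38,0],45],[[0,0,0],[0,38,0],45],[[0,0,0],[0,38,0],45]])

```text
time: 35.32
tool_pos: [0.4192, -0.1079, 0.2236]
tcp_rot: [-0.021, 3.14, -0.0]
wrist_force: [1.2, 1.0, -0.0]
width: 0.528
grip_force: 0.0
```

Call:
step_arm(targets=[[[0,0,0],[0,38,0],45],[[0,0,0],[0,38,0],45],[[0,0,0],[0,38,0],45],[[0,0,0],[0,38,0],45],[[0,0,0],[0,38,0],45]])

```text
time: 35.73
tool_pos: [0.4165, 0.0824, 0.2237]
tcp_rot: [-0.022, 3.14, 0.0]
wrist_force: [0.4, -0.5, -1.0]
width: 0.529
grip_force: 0.0
```

Call:
step_arm(targets=[[[0,0,0],[0,38,0],45],[[0,0,0],[0,38,0],45],[[0,0,0],[0,38,0],45],[[0,0,0],[0,38,0],45],[[0,0,0],[0,38,0],45]])

```text
time: 36.15
tool_pos: [0.4137, 0.2727, 0.2236]
tcp_rot: [-0.023, 3.14, 0.001]
wrist_force: [0.3, -0.9, 0.2]
width: 0.527
grip_force: 0.0
```

Call:
step_arm(targets=[[[0,0,0],[0,35,0],45],[[0,0,0],[0,25,0],45],[[0,0,0],[0,10,0],45],[[0,0,0],[0,0,0],45],[[0,0,0],[0,0,0],45]])

```text
time: 36.57
tool_pos: [0.413, 0.3403, 0.2228]
tcp_rot: [0.024, -3.141, 0.002]
wrist_force: [0.5, -0.1, -0.6]
width: 0.53
grip_force: 0.0
```

```bash
python3 -c "
from h import *
a=save('top','t9');b=save('side','s9')
for c in('top','side'):
  print([ (np.round(l['extent']),round(l['score'],2)) for l in cut_out(c,'module_a')])
L=[l for l in cut_out('top','module_a') if l['extent'][0]>380]
if L: print(fit(MOD(36),{'top':L[0]['region'].astype(float)},(.431,-.306,.003,.15),{},(0,1,3)))
goto(.4284,.379,.106-nose_length,89.3)
"
```

```text
[(array([403., 174., 427., 207.]), 0.64), (array([232., 181., 241., 209.]), 0.6)]
[(array([363., 253., 396., 281.]), 0.57), (array([264., 149., 286., 163.]), 0.47), (array([281., 167., 301., 175.]), 0.45)]
(array([ 0.43117622, -0.30746198,  0.003     ,  0.20925839]), np.float64(5.024083803701444), np.float64(431.0))
t 36.82 tcp [413.3 339.2 222.8] yaw(tool y) 90.72deg tiltx,y -0.0002 -0.0004 nose 0.0726 tipz 0.1502 w 45.1mm gf 0.0 F [ 0.3 -0.  -0.6]
turn [-0.0004 -0.0002  0.0248] shift after turn [-14.6  39.9 116.8]
```

Call:
step_arm(targets=[[[0,0,0.022],[-5,12,0],45],[[0,0,0],[-6,18,0],45],[[0,0,0],[-3.5,10,10],45],[[0,0,0],[0,0,20],45],[[0,0,0],[0,0,20],45]])

```text
time: 37.23
tool_pos: [0.429, 0.3809, 0.1736]
tcp_rot: [0.014, 3.139, 0.003]
wrist_force: [-0.8, 0.0, -0.2]
width: 0.531
grip_force: 0.0
```

Call:
step_arm(targets=[[[0,0,0],[0,0,10],45],[[0,0,0],[0,0,0],45],[[0,0,0],[0,0,0],45],[[0,0,0],[0,0,0],45],[[0,0,0],[0,0,0],45]])

```text
time: 37.65
tool_pos: [0.4286, 0.381, 0.1644]
tcp_rot: [0.013, 3.139, 0.003]
wrist_force: [0.7, 0.9, 0.9]
width: 0.525
grip_force: 0.0
```

```bash
python3 -c "
from h import *
goto(.4284,.379,.106-nose_length,89.3)
"
```

```text
t 37.65 tcp [428.6 381.  164.4] yaw(tool y) 89.53deg tiltx,y 0.0021 0.0017 nose 0.0726 tipz 0.0918 w 44.8mm gf 0.0 F [0.7 0.9 0.9]
turn [0.0017 0.0021 0.004 ] shift after turn [ 0.2 -2.  58.4]
```

Call:
step_arm(targets=[[[0,0,0],[0,-1,15],45],[[0,0,0],[0,0,18],45],[[0,0,0],[0,0,13],45],[[0,0,0],[0,0,7],45],[[0,0,0],[0,0,4],45]])

```text
time: 38.07
tool_pos: [0.4273, 0.3793, 0.1049]
tcp_rot: [-0.012, -3.141, 0.001]
wrist_force: [0.9, 0.4, 0.2]
width: 0.528
grip_force: 0.0
```

Call:
step_arm(targets=[[[0,0,0],[0,0,0],45],[[0,0,0],[0,0,0],45],[[0,0,0],[0,0,0],35],[[0,0,0],[0,0,0],27],[[0,0,0],[0,0,0],17]])

```text
time: 38.48
tool_pos: [0.4283, 0.3802, 0.1069]
tcp_rot: [0.012, 3.14, 0.002]
wrist_force: [-0.7, -0.0, -0.2]
width: 0.256
grip_force: 39.9
```

Call:
step_arm(targets=[[[0,0,0],[0,0,0],17],[[0,0,0],[0,0,0],17],[[0,0,0],[0,0,0],17],[[0,0,0],[0,0,0],17],[[0,0,0],[0,0,0],17]])

```text
time: 38.9
tool_pos: [0.4283, 0.3801, 0.1067]
tcp_rot: [0.012, 3.14, 0.002]
wrist_force: [-0.2, -1.0, 6.3]
width: 0.264
grip_force: 40.7
```

Call:
step_arm(targets=[[[0,0,0],[0,0,-5],17],[[0,0,0],[0,0,-10],17],[[0,0,0],[0,0,-5],17],[[0,0,0],[0,0,0],17],[[0,0,0],[0,0,0],17]])

```text
time: 39.32
tool_pos: [0.4279, 0.3798, 0.1264]
tcp_rot: [0.012, 3.141, 0.001]
wrist_force: [-0.0, 0.2, -1.2]
width: 0.256
grip_force: 39.9
```

Call:
step_arm(targets=[[[0,0,0],[0,0,-20],17],[[0,0,0],[0,0,-30],17],[[0,0,0],[0,0,-30],17],[[0,0,0],[0,-10,-15],17],[[0,0,0],[0,-24,-5],17]])

```text
time: 39.73
tool_pos: [0.4293, 0.3484, 0.2299]
tcp_rot: [0.009, 3.136, 0.009]
wrist_force: [0.6, 0.5, -0.3]
width: 0.252
grip_force: 39.9
```

Call:
step_arm(targets=[[[0,0,0],[0,-36,0],17],[[0,0,0],[0,-38,0],17],[[0,0,0],[0,-38,0],17],[[0,0,0],[0,-38,0],17],[[0,0,0],[0,-38,0],17]])

```text
time: 40.15
tool_pos: [0.4251, 0.156, 0.2254]
tcp_rot: [-0.011, -3.141, 0.0]
wrist_force: [1.1, -0.7, -0.9]
width: 0.256
grip_force: 39.9
```

Call:
step_arm(targets=[[[0,0,0],[0,-38,0],17],[[0,0,0],[0,-38,0],17],[[0,0,0],[0,-38,0],17],[[0,0,0],[0,-38,0],17],[[0,0,0],[0,-38,0],17]])

```text
time: 40.57
tool_pos: [0.4237, -0.0341, 0.2256]
tcp_rot: [0.012, 3.142, 0.0]
wrist_force: [0.5, -0.7, -1.3]
width: 0.254
grip_force: 39.9
```

Call:
step_arm(targets=[[[0,0,0],[0,-38,0],17],[[0,0,0],[0,-38,0],17],[[0,0,0],[0,-38,0],17],[[0,0,0],[0,-38,0],17],[[0,0,0],[0,-36,0],17]])

```text
time: 40.98
tool_pos: [0.4222, -0.2223, 0.2255]
tcp_rot: [-0.013, -3.141, -0.0]
wrist_force: [0.3, 0.3, -1.0]
width: 0.257
grip_force: 39.9
```

Call:
step_arm(targets=[[[0,0,-0.08],[0,-28,0],17],[[0,0,-0.08],[0,-14,0],17],[[0,0,0],[0,0,0],17],[[0,0,0],[0,0,0],17],[[0,0,0],[0,0,0],17]])

```text
time: 41.4
tool_pos: [0.4234, -0.2615, 0.2252]
tcp_rot: [0.236, -3.132, -0.002]
wrist_force: [-0.0, 0.1, -0.9]
width: 0.251
grip_force: 39.8
```

```bash
python3 -c "
from h import *
goto(.4238,-.2594,.1057-nose_length,98.7)"
```

```text
t 41.40 tcp [ 423.4 -261.5  225.2] yaw(tool y) 98.63deg tiltx,y -0.0011 0.0013 nose 0.0726 tipz 0.1526 w 21.5mm gf 39.8 F [-0.   0.1 -0.9]
turn [ 0.0015 -0.0009 -0.0013] shift after turn [ -0.7   2.  119.5]
```

Call:
step_arm(targets=[[[0,0,0],[-0.5,3,15],17],[[0,0,0],[0,2.5,22],17],[[0,0,0],[0,0,18],17],[[0,0,0],[0,0,12],17],[[0,0,0],[0,0,6],17]])

```text
time: 41.82
tool_pos: [0.4224, -0.2549, 0.1508]
tcp_rot: [0.24, -3.13, -0.004]
wrist_force: [0.2, 0.2, -0.6]
width: 0.255
grip_force: 39.9
```

Call:
step_arm(targets=[[[0,0,0],[0,0,3],17],[[0,0,0],[0,0,0],17],[[0,0,0],[0,0,0],17],[[0,0,0],[0,0,0],17],[[0,0,0],[0,0,0],17]])

```text
time: 42.23
tool_pos: [0.4241, -0.2573, 0.1508]
tcp_rot: [-0.239, 3.131, -0.002]
wrist_force: [0.8, -0.1, -0.6]
width: 0.254
grip_force: 39.9
```

```bash
python3 -c "
from h import *
goto(.4238-.0005,-.2594+.0035,.1057-nose_length,98.7)
cv2.imwrite('pics/s10.png',cv2.resize(save('side','s10f')[210:300,340:430,::-1],(540,540),interpolation=cv2.INTER_CUBIC))"
```

```text
t 42.23 tcp [ 424.1 -257.3  150.8] yaw(tool y) 98.71deg tiltx,y 0.0016 -0.0011 nose 0.0726 tipz 0.0782 w 21.7mm gf 39.9 F [ 0.8 -0.1 -0.6]
turn [-0.0013  0.0014  0.0003] shift after turn [ 0.6  1.5 45.1]
```

View pics/s10.png

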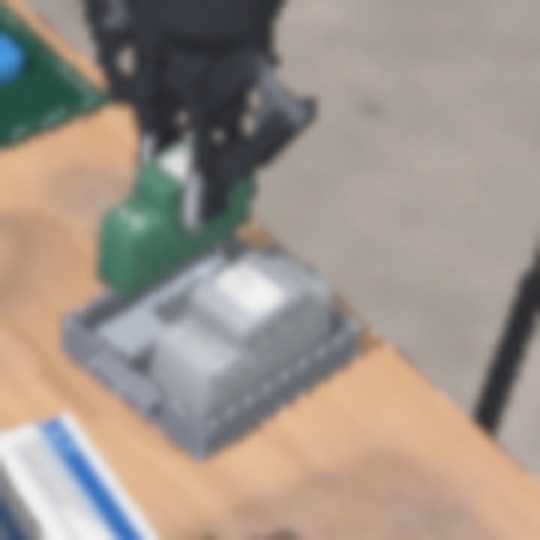

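The wide module stands in the wide bay (245, 320). The green one hangs over the narrow bay (170, 240). Lowering.

Call:
step_arm(targets=[[[0,0,0],[0,1,10],17],[[0,0,0],[0,0,12],17],[[0,0,0],[0,0,8],17],[[0,0,0],[0,0,5],17],[[0,0,0],[0,0,3],17]])

```text
time: 42.7
tool_pos: [0.4227, -0.2554, 0.1105]
tcp_rot: [0.239, -3.131, -0.002]
wrist_force: [-1.0, -0.4, -1.8]
width: 0.255
grip_force: 39.9
```

Call:
step_arm(targets=[[[0,0,0],[0,0,2],17],[[0,0,0],[0,0,1],17],[[0,0,0],[0,0,0],17],[[0,0,0],[0,0,0],17],[[0,0,0],[0,0,0],17]])

```text
time: 43.12
tool_pos: [0.4236, -0.256, 0.1092]
tcp_rot: [-0.239, 3.132, -0.001]
wrist_force: [-0.2, 0.5, -0.1]
width: 0.259
grip_force: 39.9
```

Call:
step_arm(targets=[[[0,0,0],[0,0,2],17],[[0,0,0],[0,0,0],17],[[0,0,0],[0,0,1],17],[[0,0,0],[0,0,0],17],[[0,0,0],[0,0,0],17]])

```text
time: 43.53
tool_pos: [0.4234, -0.2559, 0.1058]
tcp_rot: [-0.239, 3.132, -0.0]
wrist_force: [0.5, -1.0, -1.1]
width: 0.259
grip_force: 39.9
```

```bash
python3 -c "
from h import *
goto(.4238-.0005,-.2594+.0035,.1057-nose_length,98.7)"
```

```text
t 43.53 tcp [ 423.4 -255.9  105.8] yaw(tool y) 98.72deg tiltx,y 0.0001 -0.0001 nose 0.0726 tipz 0.0332 w 22.1mm gf 39.9 F [ 0.5 -1.  -1.1]
turn [-0.0001  0.0001  0.0004] shift after turn [ 0.1 -0.   0.1]
```

Call:
step_arm(targets=[[[0,0,0],[0,0,0.7],17],[[0,0,0],[0,0,0],17],[[0,0,0],[0,0,0],24],[[0,0,0],[0,0,0],29],[[0,0,0],[0,0,0],29]])

```text
time: 43.95
tool_pos: [0.4234, -0.2559, 0.1051]
tcp_rot: [-0.239, 3.132, -0.0]
wrist_force: [-0.0, -0.0, -0.8]
width: 0.343
grip_force: 0.0
```

Call:
step_arm(targets=[[[0,0,0],[0,0,0],29],[[0,0,0],[0,0,-5],29],[[0,0,0],[0,0,-15],29],[[0,0,0],[0,0,-20],29],[[0,0,0],[0,0,-20],29]])

```text
time: 44.37
tool_pos: [0.4228, -0.2555, 0.1653]
tcp_rot: [0.239, -3.131, -0.002]
wrist_force: [-0.7, -0.1, -0.7]
width: 0.336
grip_force: 0.0
```

Call:
step_arm(targets=[[[0,0,0],[0,0,-35],55],[[0,0,0],[0,0,-35],55],[[0,0,0],[0,20,-35],55],[[0,0,0],[0,38,-20],55],[[0,0,0],[0,38,0],55]])

```text
time: 44.78
tool_pos: [0.4115, -0.1631, 0.2961]
tcp_rot: [-0.234, 3.123, -0.009]
wrist_force: [1.1, 0.7, 0.3]
width: 0.643
grip_force: 0.0
```

```bash
python3 -c "
from h import *
st()
a=save('top','t11');b=save('side','s11')
for n,w,p in(('a',36,(.431,-.3075,.003,.15)),('c',22,(.423,-.256,.003,.15))):
  m=None
  e=render('top',MOD(w),p)>.5
  for l in cut_out('top','module_'+n):
    i=(e&l['region']).sum()/(e|l['region']).sum()
    if i>.4:m=l['region'].astype(float)
  if m is not None:
    f=fit(MOD(w),{'top':m},p,{},(0,1,3));r=R.from_euler('z',-.152).as_matrix()@(f[0][:3]-[.428,-.2866,0]);print(n,f,'in tray',r)
cv2.imwrite('pics/ts11.png',np.hstack([cv2.resize(a[150:230,350:450,::-1],(400,320),interpolation=cv2.INTER_CUBIC),cv2.resize(b[230:310,340:440,::-1],(400,320),interpolation=cv2.INTER_CUBIC)]))
"
```

```text
t 44.78 tcp [ 411.5 -163.1  296.1] yaw(tool y) 98.56deg tiltx,y 0.0102 -0.0047 nose 0.0726 tipz 0.2235 w 55.0mm gf 0.0 F [1.1 0.7 0.3]
```

View pics/ts11.png

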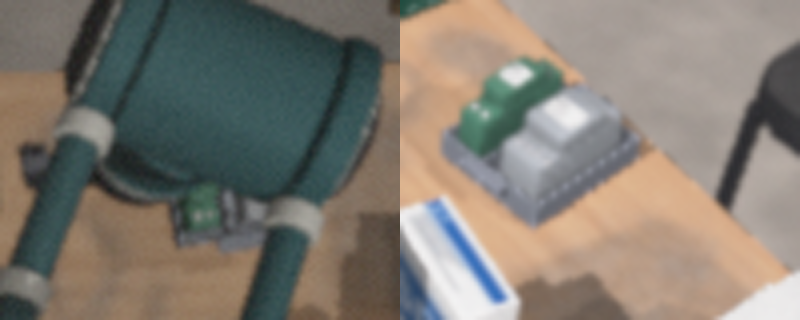

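Both modules stand in their bays (side crop: green (505, 105), grey (560, 140)). Now back to the tab to shut the lid.

Call:
step_arm(targets=[[[0,0,0.075],[0,0,-20],55],[[0,0,0.075],[0,0,-20],55],[[0,0,0],[-7,20,0],55],[[0,0,0],[-7,36,0],55],[[0,0,0],[-7,36,0],55]])

```text
time: 45.4
tool_pos: [0.4303, -0.0709, 0.3295]
tcp_rot: [0.004, 3.142, -0.001]
wrist_force: [1.0, -0.3, 0.2]
width: 0.638
grip_force: 0.0
```

Call:
step_arm(targets=[[[0,0,0],[-7,36,0],55],[[0,0,0],[-7,36,0],55],[[0,0,0],[-7,36,0],55],[[0,0,0],[-7,36,0],55],[[0,0,0],[-7,36,0],55]])

```text
time: 45.82
tool_pos: [0.465, 0.1108, 0.3288]
tcp_rot: [0.001, -3.141, 0.001]
wrist_force: [1.1, 0.7, -0.5]
width: 0.641
grip_force: 0.0
```

Call:
step_arm(targets=[[[0,0,0],[-7,36,0],55],[[0,0,0],[-7,36,0],55],[[0,0,0],[-7,36,0],55],[[0,0,0],[-7,36,0],55],[[0,0,0],[-7,25,0],55]])

```text
time: 46.23
tool_pos: [0.4999, 0.2812, 0.3283]
tcp_rot: [0.004, -3.14, 0.0]
wrist_force: [0.4, 0.3, -0.4]
width: 0.646
grip_force: 0.0
```

Call:
step_arm(targets=[[[0,0,0],[0,0,0],55],[[0,0,0],[0,0,0],55],[[0,0,0],[0,0,0],55],[[0,0,0],[0,0,0],55],[[0,0,0],[0,0,0],55]])

```text
time: 46.65
tool_pos: [0.4991, 0.2777, 0.3293]
tcp_rot: [0.001, -3.141, 0.001]
wrist_force: [-0.6, -0.1, 0.2]
width: 0.64
grip_force: 0.0
```

```bash
python3 -c "
from h import *
goto(.5108,.3105,.2575-nose_length,90)
b=save('side','s12')
for c in('top','side'):
  if c=='top':save('top','t12')
  print(c,[(l['at'],l['score']) for l in tip_of(c,'lid_tab')[:2]], proj(c,[.5108,.3105,.191]))
"
```

```text
t 46.65 tcp [499.1 277.7 329.3] yaw(tool y) 90.02deg tiltx,y -0.0003 -0.0005 nose 0.0726 tipz 0.2567 w 54.7mm gf 0.0 F [-0.6 -0.1  0.2]
turn [-0.0005 -0.0003  0.0003] shift after turn [-11.7  32.8  71.8]
top [([165.6, 197.4], 0.62)] [[160.05023209 198.67792011]]
side [([121.4, 295.9], 0.67)] [[124.4399152  298.39591573]]
```

Call:
step_arm(targets=[[[0,0,0],[-6,17,0],55],[[0,0,0],[-6,16,0],55],[[0,0,0],[0,0,15],55],[[0,0,0],[0,0,20],55],[[0,0,0],[0,0,15],55]])

```text
time: 47.27
tool_pos: [0.5109, 0.3122, 0.2789]
tcp_rot: [-0.004, 3.141, 0.0]
wrist_force: [-0.2, -0.6, -0.0]
width: 0.644
grip_force: 0.0
```

Call:
step_arm(targets=[[[0,0,0],[0,0,12],55],[[0,0,0],[0,0,6],55],[[0,0,0],[0,0,3],55],[[0,0,0],[0,0,0],55],[[0,0,0],[0,0,0],55]])

```text
time: 47.68
tool_pos: [0.5113, 0.3123, 0.2593]
tcp_rot: [-0.003, 3.14, 0.001]
wrist_force: [0.4, 0.6, -0.9]
width: 0.644
grip_force: 0.0
```

Call:
step_arm(targets=[[[0,0,0],[0,0,0],45],[[0,0,0],[0,0,0],38],[[0,0,0],[0,0,0],30],[[0,0,0],[0,0,0],30],[[0,0,0],[0,0,0],30]], grip_force=30)

```text
time: 48.1
tool_pos: [0.5118, 0.3105, 0.2602]
tcp_rot: [-0.004, 3.139, -0.005]
wrist_force: [-0.1, -7.3, 5.1]
width: 0.388
grip_force: 29.7
```

```bash
python3 -c "
from h import *
st()
cv2.imwrite('pics/s13.png',cv2.resize(save('side','s13f')[80:200,230:350,::-1],(480,480),interpolation=cv2.INTER_CUBIC))"
```

```text
t 48.10 tcp [511.8 310.5 260.2] yaw(tool y) 90.16deg tiltx,y 0.0023 -0.0033 nose 0.0726 tipz 0.1876 w 33.1mm gf 29.7 F [-0.1 -7.3  5.1]
```

View pics/s13.png

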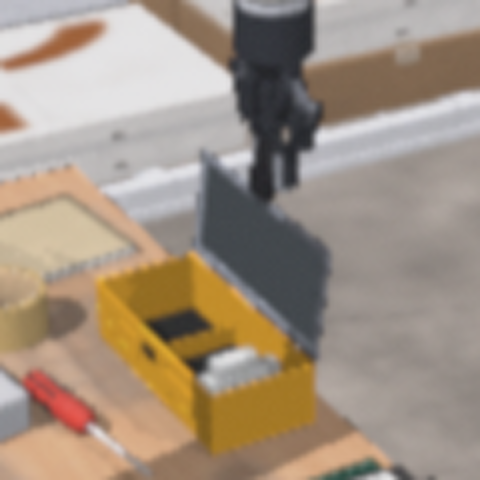

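Call:
step_arm(targets=[[[0,0,0],[12.3,0,-1.9],30],[[0,0,0],[12.5,0,-0.7],30],[[0,0,0],[12.5,0,0.6],30],[[0,0,0],[12.4,0,1.8],30],[[0,0,0],[12.1,0,3],30]])

```text
time: 48.57
tool_pos: [0.4498, 0.3104, 0.2567]
tcp_rot: [-0.004, 3.138, -0.005]
wrist_force: [2.8, -6.1, 0.2]
width: 0.382
grip_force: 35.4
```

Call:
step_arm(targets=[[[0,0,0],[11.8,0,4.2],30],[[0,0,0],[11.3,0,5.4],30],[[0,0,0],[10.7,0,6.5],30],[[0,0,0],[10,0,7.5],30],[[0,0,0],[9.2,0,8.5],30]])

```text
time: 48.98
tool_pos: [0.3957, 0.3103, 0.2249]
tcp_rot: [-0.005, 3.141, -0.005]
wrist_force: [-2.6, -8.0, 7.4]
width: 0.379
grip_force: 41.1
```

Call:
step_arm(targets=[[[0,0,0],[8.3,0,9.3],30],[[0,0,0],[7.3,0,10.1],30],[[0,0,0],[6.3,0,10.8],30],[[0,0,0],[5.2,0,11.4],30],[[0,0,0],[4,0,11.8],30]])

```text
time: 49.4
tool_pos: [0.363, 0.3102, 0.17]
tcp_rot: [0.004, -3.138, 0.006]
wrist_force: [-5.7, -5.4, 4.7]
width: 0.387
grip_force: 44.7
```

Call:
step_arm(targets=[[[0,0,0],[2.8,0,12.2],30],[[0,0,0],[1.2,0,8],30],[[0,0,0],[0.4,0,5],30],[[0,0,0],[0,0,4],30],[[0,0,0],[0,0,0],30]])

```text
time: 49.82
tool_pos: [0.3576, 0.3102, 0.1394]
tcp_rot: [0.003, -3.135, 0.007]
wrist_force: [-8.4, -2.9, 1.1]
width: 0.381
grip_force: 44.9
```

Call:
step_arm(targets=[[[0,0,0],[0,0,0],30],[[0,0,0],[0,0,0],30],[[0,0,0],[0,0,0],30],[[0,0,0],[0,0,0],30],[[0,0,0],[0,0,0],30]])

```text
time: 50.23
tool_pos: [0.3577, 0.3102, 0.1398]
tcp_rot: [0.003, -3.135, 0.007]
wrist_force: [-8.0, -2.9, 1.2]
width: 0.38
grip_force: 44.8
```

Call:
step_arm(targets=[[[0,0,0],[-1.5,0,2],30],[[0,0,0],[-1,0,2],30],[[0,0,0],[0,0,2],30],[[0,0,0],[0,0,0],30],[[0,0,0],[0,0,0],30]])

```text
time: 50.65
tool_pos: [0.3585, 0.3102, 0.1337]
tcp_rot: [0.002, -3.131, 0.007]
wrist_force: [-13.8, -2.7, 5.5]
width: 0.387
grip_force: 45.9
```

Call:
step_arm(targets=[[[0,0,0],[0,0,1.5],30],[[0,0,0],[0,0,0],30],[[0,0,0],[0,0,1.5],30],[[0,0,0],[0,0,0],30],[[0,0,0],[0,0,0],30]])

```text
time: 51.07
tool_pos: [0.3587, 0.3103, 0.1333]
tcp_rot: [0.002, -3.13, 0.008]
wrist_force: [-19.8, -6.5, 25.5]
width: 0.381
grip_force: 48.3
```

Call:
step_arm(targets=[[[0,0,0],[0,0,-1.5],30],[[0,0,0],[0,0,0],40],[[0,0,0],[0,0,0],50],[[0,0,0],[0,0,0],55],[[0,0,0],[0,0,0],55]])

```text
time: 51.48
tool_pos: [0.3629, 0.312, 0.1335]
tcp_rot: [0.003, -3.141, -0.0]
wrist_force: [-3.6, 0.8, 0.9]
width: 0.644
grip_force: 1.7
```

Call:
step_arm(targets=[[[0,0,0],[0,0,-10],55],[[0,0,0],[0,0,-20],55],[[0,0,0],[0,0,-30],55],[[0,0,0],[0,0,-15],55],[[0,0,0],[0,-20,0],44]])

```text
time: 51.9
tool_pos: [0.3671, 0.2957, 0.2148]
tcp_rot: [-0.006, 3.131, 0.012]
wrist_force: [1.3, 0.2, 0.2]
width: 0.524
grip_force: 0.0
```

Call:
step_arm(targets=[[[0,0,0],[-9,-34,0],44],[[0,0,0],[-9,-34,0],44],[[0,0,0],[-9,-34,0],44],[[0,0,0],[-9,-34,0],44],[[0,0,0],[-9,-34,0],44]])

```text
time: 52.32
tool_pos: [0.4098, 0.1203, 0.21]
tcp_rot: [-0.005, 3.138, 0.0]
wrist_force: [1.2, -0.3, 0.4]
width: 0.515
grip_force: 0.0
```

Call:
step_arm(targets=[[[0,0,0],[-9,-34,0],44],[[0,0,0],[-9,-34,0],44],[[0,0,0],[-9,-34,0],44],[[0,0,0],[-9,-34,0],44],[[0,0,0],[-5,-30,0],44]])

```text
time: 52.73
tool_pos: [0.4516, -0.0467, 0.2102]
tcp_rot: [-0.002, 3.138, -0.002]
wrist_force: [-0.2, 0.9, 0.0]
width: 0.516
grip_force: 0.0
```

Call:
step_arm(targets=[[[0,0,0],[0,0,0],44],[[0,0,0],[0,0,0],44],[[0,0,0],[0,0,0],44],[[0,0,0],[0,0,0],44],[[0,0,0],[0,0,0],44]])

```text
time: 53.15
tool_pos: [0.4498, -0.043, 0.2086]
tcp_rot: [-0.006, 3.141, 0.0]
wrist_force: [-0.2, -0.4, 0.5]
width: 0.517
grip_force: 0.0
```

```bash
python3 -c "
from h import *
goto(.4458,-.0475,.0795-nose_length,90)
a=save('top','t14');b=save('side','s14')
cv2.imwrite('pics/ts14.png',np.hstack([cv2.resize(a[150:240,160:260,::-1],(400,360),interpolation=cv2.INTER_CUBIC),cv2.resize(b[110:210,240:340,::-1],(360,360),interpolation=cv2.INTER_CUBIC)]))
"
```

```text
t 53.15 tcp [449.8 -43.  208.6] yaw(tool y) 90.23deg tiltx,y 0.0002 0.0000 nose 0.0726 tipz 0.1360 w 44.2mm gf 0.0 F [-0.2 -0.4  0.5]
turn [0.     0.0002 0.0039] shift after turn [  4.   -4.5 129.1]
```

View pics/ts14.png

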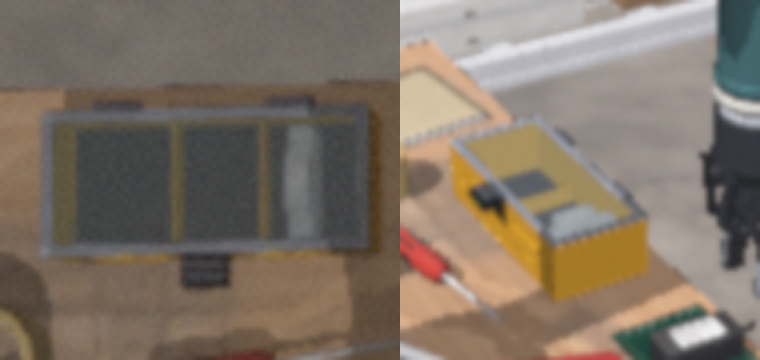

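The lid is shut flat in both views (top crop (205, 180), tab (205, 270)), with the pale module still inside. Picking up the blue adapter.

Call:
step_arm(targets=[[[0,0,0.004],[4,-4.5,20],44],[[0,0,0],[0,0,32],44],[[0,0,0],[0,0,30],44],[[0,0,0],[0,0,20],44],[[0,0,0],[0,0,12],44]])

```text
time: 53.67
tool_pos: [0.4439, -0.0474, 0.0918]
tcp_rot: [-0.001, -3.137, -0.001]
wrist_force: [-0.1, -0.9, 0.3]
width: 0.515
grip_force: 0.0
```

Call:
step_arm(targets=[[[0,0,0],[0,0,7],44],[[0,0,0],[0,0,0],44],[[0,0,0],[0,0,0],44],[[0,0,0],[0,0,0],44],[[0,0,0],[0,0,0],44]])

```text
time: 54.08
tool_pos: [0.4471, -0.0485, 0.0888]
tcp_rot: [0.002, 3.139, -0.001]
wrist_force: [0.2, 0.1, -0.2]
width: 0.515
grip_force: 0.0
```

```bash
python3 -c "
from h import *
goto(.4458,-.0475,.0795-nose_length,90)"
```

```text
t 54.08 tcp [447.1 -48.5  88.8] yaw(tool y) 89.91deg tiltx,y 0.0027 -0.0004 nose 0.0726 tipz 0.0162 w 44.0mm gf 0.0 F [ 0.2  0.1 -0.2]
turn [-0.0004  0.0027 -0.0015] shift after turn [1.3 1.  9.3]
```

Call:
step_arm(targets=[[[0,0,0],[0.3,0.5,4],44],[[0,0,0],[0,0,3],44],[[0,0,0],[0,0,1.2],44],[[0,0,0],[0,0,0],44],[[0,0,0],[0,0,0],44]])

```text
time: 54.5
tool_pos: [0.4454, -0.048, 0.0792]
tcp_rot: [-0.003, -3.141, -0.0]
wrist_force: [-0.6, -0.5, -0.1]
width: 0.515
grip_force: 0.0
```

Call:
step_arm(targets=[[[0,0,0],[0,0,0],34],[[0,0,0],[0,0,0],28],[[0,0,0],[0,0,0],21],[[0,0,0],[0,0,0],21],[[0,0,0],[0,0,0],21]])

```text
time: 54.92
tool_pos: [0.4459, -0.048, 0.0795]
tcp_rot: [0.003, 3.141, -0.0]
wrist_force: [-0.6, 0.4, 0.8]
width: 0.292
grip_force: 29.4
```

Call:
step_arm(targets=[[[0,0,0],[0,0,0],21],[[0,0,0],[0,0,0],21],[[0,0,0],[0,0,0],21],[[0,0,0],[0,0,0],21],[[0,0,0],[0,0,0],21]])

```text
time: 55.33
tool_pos: [0.4459, -0.048, 0.0795]
tcp_rot: [0.003, 3.141, -0.0]
wrist_force: [0.3, -0.4, 3.3]
width: 0.296
grip_force: 29.5
```

Call:
step_arm(targets=[[[0,0,0],[0,0,-8],21],[[0,0,0],[0,0,-25],21],[[0,0,0],[0,0,-35],21],[[0,0,0],[0,0,-35],21],[[0,0,0],[0,10,-25],21]])

```text
time: 55.75
tool_pos: [0.446, -0.0388, 0.2101]
tcp_rot: [0.004, 3.14, -0.001]
wrist_force: [-0.4, 0.3, 0.5]
width: 0.294
grip_force: 29.3
```

Call:
step_arm(targets=[[[0,0,0],[1,30,0],21],[[0,0,0],[1,30,0],21],[[0,0,0],[1,30,0],21],[[0,0,0],[1,30,0],21],[[0,0,0],[1,30,0],21]])

```text
time: 56.17
tool_pos: [0.4401, 0.1132, 0.2074]
tcp_rot: [-0.003, -3.141, 0.0]
wrist_force: [0.3, 0.6, -0.9]
width: 0.291
grip_force: 29.3
```

Call:
step_arm(targets=[[[0,0,0],[1,30,0],21],[[0,0,0],[1,30,0],21],[[0,0,0],[1,30,0],21],[[0,0,0],[1,30,0],21],[[0,0,0],[1,20,0],21]])

```text
time: 56.58
tool_pos: [0.4354, 0.2543, 0.2074]
tcp_rot: [-0.001, -3.141, -0.001]
wrist_force: [0.3, -0.3, 0.6]
width: 0.297
grip_force: 29.3
```

Call:
step_arm(targets=[[[0,0,0],[0,14,0],21],[[0,0,0],[0,6,0],21],[[0,0,0],[0,0,0],21],[[0,0,0],[0,0,0],21],[[0,0,0],[0,0,0],21]])

```text
time: 57.0
tool_pos: [0.4361, 0.2709, 0.2071]
tcp_rot: [-0.004, -3.141, 0.001]
wrist_force: [0.5, -0.3, -0.0]
width: 0.3
grip_force: 29.3
```

Call:
step_arm(targets=[[[0,0,0],[0,0,15],21],[[0,0,0],[0,0,15],21],[[0,0,0],[0,0,10],21],[[0,0,0],[0,0,6],21],[[0,0,0],[0,0,3],21]])

```text
time: 57.42
tool_pos: [0.4357, 0.271, 0.1571]
tcp_rot: [-0.005, -3.14, 0.002]
wrist_force: [0.4, -1.0, -1.3]
width: 0.297
grip_force: 29.3
```

Call:
step_arm(targets=[[[0,0,0],[0,0,0],21],[[0,0,0],[0,0,0],21],[[0,0,0],[0,0,0],21],[[0,0,0],[0,0,0],21],[[0,0,0],[0,0,0],21]])

```text
time: 57.83
tool_pos: [0.4365, 0.2723, 0.1589]
tcp_rot: [0.003, 3.141, 0.001]
wrist_force: [0.8, -1.1, -0.6]
width: 0.296
grip_force: 29.3
```

```bash
python3 -c "
from h import *
goto(.436,.2723,.1475-nose_length,90)"
```

```text
t 57.83 tcp [436.5 272.3 158.9] yaw(tool y) 89.91deg tiltx,y 0.0010 0.0005 nose 0.0726 tipz 0.0863 w 25.3mm gf 29.3 F [ 0.8 -1.1 -0.6]
turn [ 0.0005  0.001  -0.0016] shift after turn [ 0.5 -0.  11.4]
```

Call:
step_arm(targets=[[[0,0,0],[0,0,4],21],[[0,0,0],[0,0,3],21],[[0,0,0],[0,0,2],21],[[0,0,0],[0,0,1],21],[[0,0,0],[0,0,0],21]])

```text
time: 58.25
tool_pos: [0.4359, 0.2719, 0.1478]
tcp_rot: [-0.003, -3.141, 0.001]
wrist_force: [-0.1, 0.5, -0.3]
width: 0.29
grip_force: 29.3
```

Call:
step_arm(targets=[[[0,0,0],[0,0,0],21],[[0,0,0],[0,0,0],21],[[0,0,0],[0,0,0.5],21],[[0,0,0],[0,0,0],21],[[0,0,0],[0,0,0],21]])

```text
time: 58.67
tool_pos: [0.4362, 0.2721, 0.1478]
tcp_rot: [0.003, 3.142, 0.0]
wrist_force: [0.2, 0.3, -0.8]
width: 0.295
grip_force: 29.3
```

Call:
step_arm(targets=[[[0,0,0],[0,0,0.5],21],[[0,0,0],[0,0,0],21],[[0,0,0],[0,0,0],21],[[0,0,0],[0,0,0],21],[[0,0,0],[0,0,0],21]])

```text
time: 59.08
tool_pos: [0.4363, 0.2721, 0.1475]
tcp_rot: [0.003, 3.141, 0.0]
wrist_force: [-1.2, -1.2, 1.8]
width: 0.296
grip_force: 29.6
```

Call:
step_arm(targets=[[[0,0,0],[0,0,0],30],[[0,0,0],[0,0,0],40],[[0,0,0],[0,0,0],44],[[0,0,0],[0,0,0],44],[[0,0,0],[0,0,0],44]])

```text
time: 59.5
tool_pos: [0.4361, 0.272, 0.1472]
tcp_rot: [-0.003, -3.141, 0.0]
wrist_force: [0.9, -0.8, 0.1]
width: 0.515
grip_force: 0.0
```

Call:
step_arm(targets=[[[0,0,0],[0,0,-8],44],[[0,0,0],[0,0,-20],44],[[0,0,0],[0,0,-22],44],[[0,0,0],[0,0,-10],62],[[0,0,0],[0,-14,0],62]])

```text
time: 59.92
tool_pos: [0.4384, 0.2603, 0.2112]
tcp_rot: [0.0, 3.135, 0.007]
wrist_force: [0.8, -0.4, -0.3]
width: 0.728
grip_force: 0.0
```

Call:
step_arm(targets=[[[0,0,0],[-2,-36,0],62],[[0,0,0],[-2,-36,0],62],[[0,0,0],[-2,-36,0],62],[[0,0,0],[-2,-36,0],62],[[0,0,0],[-2,-36,0],62]])

```text
time: 60.33
tool_pos: [0.4447, 0.0759, 0.2065]
tcp_rot: [-0.002, -3.141, 0.001]
wrist_force: [1.4, -0.7, -0.4]
width: 0.724
grip_force: 0.0
```

Call:
step_arm(targets=[[[0,0,0],[-2,-27,0],62],[[0,0,0],[0,-13,0],62],[[0,0,0],[0,0,0],62],[[0,0,0],[0,0,0],62],[[0,0,0],[0,0,0],62]])

```text
time: 60.75
tool_pos: [0.4473, 0.0381, 0.2068]
tcp_rot: [-0.004, -3.141, -0.0]
wrist_force: [-0.5, -0.5, -0.5]
width: 0.725
grip_force: 0.0
```

```bash
python3 -c "
from h import *
goto(.4487,.0376,.0828-nose_length,90)"
```

```text
t 60.75 tcp [447.3  38.1 206.8] yaw(tool y) 89.87deg tiltx,y -0.0009 0.0003 nose 0.0726 tipz 0.1342 w 61.9mm gf 0.0 F [-0.5 -0.5 -0.5]
turn [ 0.0003 -0.0009 -0.0023] shift after turn [ -1.4  -0.5 124. ]
```

Call:
step_arm(targets=[[[0,0,0],[-1,0,20],62],[[0,0,0],[0,0,32],62],[[0,0,0],[0,0,30],62],[[0,0,0],[0,0,20],62],[[0,0,0],[0,0,10],62]])

```text
time: 61.17
tool_pos: [0.4463, 0.0391, 0.0922]
tcp_rot: [0.0, -3.136, 0.0]
wrist_force: [-0.3, 0.6, -0.8]
width: 0.726
grip_force: 0.0
```

Call:
step_arm(targets=[[[0,0,0],[0,0,6],62],[[0,0,0],[0,0,3],62],[[0,0,0],[0,0,1],62],[[0,0,0],[0,0,0],62],[[0,0,0],[0,0,0],62]])

```text
time: 61.58
tool_pos: [0.4499, 0.0382, 0.0865]
tcp_rot: [0.003, 3.139, 0.0]
wrist_force: [0.8, -0.5, 0.1]
width: 0.725
grip_force: 0.0
```

Call:
step_arm(targets=[[[0,0,0],[0,0,0],52],[[0,0,0],[0,0,0],45],[[0,0,0],[0,0,0],36],[[0,0,0],[0,0,0],36],[[0,0,0],[0,0,0],36]], grip_force=40)

```text
time: 62.0
tool_pos: [0.4495, 0.038, 0.0863]
tcp_rot: [0.003, 3.14, 0.0]
wrist_force: [-1.6, 0.3, 7.2]
width: 0.482
grip_force: 40.9
```

Call:
step_arm(targets=[[[0,0,0],[0,0,0],36],[[0,0,0],[0,0,0],36],[[0,0,0],[0,0,0],36],[[0,0,0],[0,0,0],36],[[0,0,0],[0,0,0],36]])

```text
time: 62.42
tool_pos: [0.4496, 0.038, 0.0864]
tcp_rot: [0.003, 3.14, 0.0]
wrist_force: [-1.3, 0.3, 5.7]
width: 0.48
grip_force: 40.9
```

Call:
step_arm(targets=[[[0,0,0],[0,0,-8],36],[[0,0,0],[0,0,-25],36],[[0,0,0],[0,0,-35],36],[[0,0,0],[0,0,-35],36],[[0,0,0],[1,10,-25],36]])

```text
time: 62.83
tool_pos: [0.4483, 0.0472, 0.2163]
tcp_rot: [0.005, 3.139, -0.001]
wrist_force: [1.0, 0.3, -1.7]
width: 0.482
grip_force: 40.9
```

Call:
step_arm(targets=[[[0,0,0],[3,30,0],36],[[0,0,0],[3,30,0],36],[[0,0,0],[3,30,0],36],[[0,0,0],[3,30,0],36],[[0,0,0],[3,30,0],36]])

```text
time: 63.25
tool_pos: [0.4323, 0.1991, 0.2136]
tcp_rot: [0.003, 3.141, -0.0]
wrist_force: [0.5, -0.0, -1.5]
width: 0.479
grip_force: 40.9
```

Call:
step_arm(targets=[[[0,0,0],[3,30,0],36],[[0,0,0],[3,30,0],36],[[0,0,0],[3,30,0],36],[[0,0,0],[3,30,0],36],[[0,0,0],[3,20,0],36]])

```text
time: 63.67
tool_pos: [0.4177, 0.3404, 0.2135]
tcp_rot: [0.001, 3.142, 0.001]
wrist_force: [0.1, -0.2, -1.4]
width: 0.483
grip_force: 40.9
```

Call:
step_arm(targets=[[[0,0,0],[2,8,0],36],[[0,0,0],[0,2,0],36],[[0,0,0],[0,0,0],36],[[0,0,0],[0,0,0],36],[[0,0,0],[0,0,0],36]])

```text
time: 64.08
tool_pos: [0.4164, 0.3468, 0.2131]
tcp_rot: [-0.005, -3.141, 0.001]
wrist_force: [0.1, 0.0, -1.8]
width: 0.478
grip_force: 40.9
```

Call:
step_arm(targets=[[[0,0,0],[0,0,12],36],[[0,0,0],[0,0,15],36],[[0,0,0],[0,0,10],36],[[0,0,0],[0,0,6],36],[[0,0,0],[0,0,3],36]])

```text
time: 64.5
tool_pos: [0.4156, 0.347, 0.1654]
tcp_rot: [-0.004, -3.139, 0.003]
wrist_force: [0.2, -0.4, -0.9]
width: 0.48
grip_force: 40.9
```

Call:
step_arm(targets=[[[0,0,0],[0,0,0],36],[[0,0,0],[0,0,0],36],[[0,0,0],[0,0,0],36],[[0,0,0],[0,0,0],36],[[0,0,0],[0,0,0],36]])

```text
time: 64.92
tool_pos: [0.4167, 0.3484, 0.168]
tcp_rot: [0.003, 3.141, 0.001]
wrist_force: [-0.1, -0.2, -1.3]
width: 0.481
grip_force: 40.9
```

```bash
python3 -c "
from h import *
goto(.4166,.348,.1544-nose_length,90)"
```

```text
t 64.92 tcp [416.7 348.4 168. ] yaw(tool y) 89.90deg tiltx,y 0.0011 0.0008 nose 0.0726 tipz 0.0954 w 41.1mm gf 40.9 F [-0.1 -0.2 -1.3]
turn [ 0.0008  0.0011 -0.0017] shift after turn [ 0.1 -0.4 13.6]
```

Call:
step_arm(targets=[[[0,0,0],[0,0,5],36],[[0,0,0],[0,0,4],36],[[0,0,0],[0,0,2],36],[[0,0,0],[0,0,1],36],[[0,0,0],[0,0,0],36]])

```text
time: 65.33
tool_pos: [0.416, 0.3479, 0.1547]
tcp_rot: [-0.003, -3.141, 0.001]
wrist_force: [0.4, 0.6, -1.6]
width: 0.481
grip_force: 40.9
```

Call:
step_arm(targets=[[[0,0,0],[0,0,0],36],[[0,0,0],[0,0,0],36],[[0,0,0],[0,0,0.5],36],[[0,0,0],[0,0,0],36],[[0,0,0],[0,0,0],36]])

```text
time: 65.75
tool_pos: [0.4164, 0.3481, 0.1549]
tcp_rot: [0.003, 3.141, 0.0]
wrist_force: [-0.6, -0.1, -1.8]
width: 0.484
grip_force: 40.9
```

Call:
step_arm(targets=[[[0,0,0],[0,0,0.5],36],[[0,0,0],[0,0,0],36],[[0,0,0],[0,0,0.5],36],[[0,0,0],[0,0,0],36],[[0,0,0],[0,0,0],36]])

```text
time: 66.17
tool_pos: [0.4164, 0.3482, 0.1543]
tcp_rot: [0.003, 3.141, 0.0]
wrist_force: [-2.0, -0.6, 3.7]
width: 0.483
grip_force: 41.5
```

Call:
step_arm(targets=[[[0,0,0],[0,0,0],46],[[0,0,0],[0,0,0],54],[[0,0,0],[0,0,0],57],[[0,0,0],[0,0,0],57],[[0,0,0],[0,0,0],57]])

```text
time: 66.58
tool_pos: [0.4163, 0.3481, 0.1536]
tcp_rot: [-0.003, -3.142, 0.0]
wrist_force: [0.5, -0.8, 0.2]
width: 0.666
grip_force: 0.0
```

Call:
step_arm(targets=[[[0,0,0],[0,0,-8],57],[[0,0,0],[0,0,-20],57],[[0,0,0],[0,0,-30],57],[[0,0,0],[0,0,-35],57],[[0,0,0],[0,0,-35],57]])

```text
time: 67.0
tool_pos: [0.4158, 0.3477, 0.283]
tcp_rot: [-0.003, -3.14, 0.001]
wrist_force: [1.1, 0.7, -0.2]
width: 0.667
grip_force: 0.0
```

Call:
step_arm(targets=[[[0,0,0],[0,-20,-20],57],[[0,0,0],[0,-36,0],57],[[0,0,0],[0,-38,0],57],[[0,0,0],[0,-38,0],57],[[0,0,0],[0,-38,0],57]])

```text
time: 67.42
tool_pos: [0.4157, 0.1768, 0.3028]
tcp_rot: [0.001, 3.14, 0.001]
wrist_force: [0.9, -0.1, -0.7]
width: 0.668
grip_force: 0.0
```

Call:
step_arm(targets=[[[0,0,0],[0,-38,0],57],[[0,0,0],[0,-38,0],57],[[0,0,0],[0,-38,0],57],[[0,0,0],[0,-38,0],57],[[0,0,0],[0,-28,0],57]])

```text
time: 67.83
tool_pos: [0.4152, -0.0044, 0.3027]
tcp_rot: [0.004, 3.14, -0.001]
wrist_force: [0.0, 0.4, 0.1]
width: 0.668
grip_force: 0.0
```

Call:
step_arm(targets=[[[0,0,0],[0,0,0],57],[[0,0,0],[0,0,0],57],[[0,0,0],[0,0,0],57],[[0,0,0],[0,0,0],57],[[0,0,0],[0,0,0],57]])

```text
time: 68.25
tool_pos: [0.4157, -0.0008, 0.3019]
tcp_rot: [-0.0, 3.142, 0.0]
wrist_force: [-0.0, 0.4, 0.1]
width: 0.67
grip_force: 0.0
```

```bash
python3 - <<'E'
from h import *
np.set_printoptions(precision=4,suppress=True)
st();a=save('top','t15');b=save('side','s15')
for n,bx,p in[("usb_adapter",USB,(.4289,.2716,.07,1.54)),("power_adapter",POW,(.4278,.346,.07,1.55))]:
    m={c:mask(c,n)[0] for c in("top","side")};m={c:v for c,v in m.items() if v is not None}
    print(n,list(m),fit(bx,m,p)[:2],fit(bx,m,p,{},(0,1,3))[0])
ca={c:mask(c,"case")[0] for c in("top","side")}
for n,w,p in(('a',36,(.431,-.3075,.003,.15)),('c',22,(.423,-.256,.003,.15))):
  e=render('top',MOD(w),p)>.5
  for l in cut_out('top','module_a'):
    if (e&l['region']).sum()/(e|l['region']).sum()>.4:
      f=fit(MOD(w),{'top':l['region'].astype(float)},p,{},(0,1,3));print(n,f[0],f[1],'in tray',R.from_euler('z',-.152).as_matrix()@(f[0][:3]-[.428,-.2866,0]))
cv2.imwrite('pics/ts15.png',np.vstack([cv2.resize(a[150:230,150:450,::-1],(780,208),interpolation=cv2.INTER_CUBIC),cv2.resize(b[110:310,230:440,::-1],(378,360),interpolation=cv2.INTER_CUBIC)[:, :378].repeat(1,0) if 0 else cv2.copyMakeBorder(cv2.resize(b[110:310,230:440,::-1],(399,380),interpolation=cv2.INTER_CUBIC),0,0,0,381,cv2.BORDER_CONSTANT)]))
E
```

```text
t 68.25 tcp [415.7  -0.8 301.9] yaw(tool y) 90.01deg tiltx,y 0.0000 0.0003 nose 0.0726 tipz 0.2293 w 57.2mm gf 0.0 F [-0.   0.4  0.1]
usb_adapter ['top', 'side'] (array([0.3851, 0.3105, 0.0506, 1.826 ]), np.float64(3074.2061037307167)) [0.4356 0.3066 0.07   1.5749]
power_adapter ['top', 'side'] (array([0.4267, 0.3475, 0.0714, 1.5511]), np.float64(14.019078808657666)) [0.4275 0.348  0.07   1.5344]
a [ 0.432  -0.3086  0.003   0.1381] 3.0812067046895013 in tray [ 0.0006 -0.0223  0.003 ]
c [ 0.4237 -0.2561  0.003   0.1849] 2.3131759833155483 in tray [0.0004 0.0308 0.003 ]
```

View pics/ts15.png

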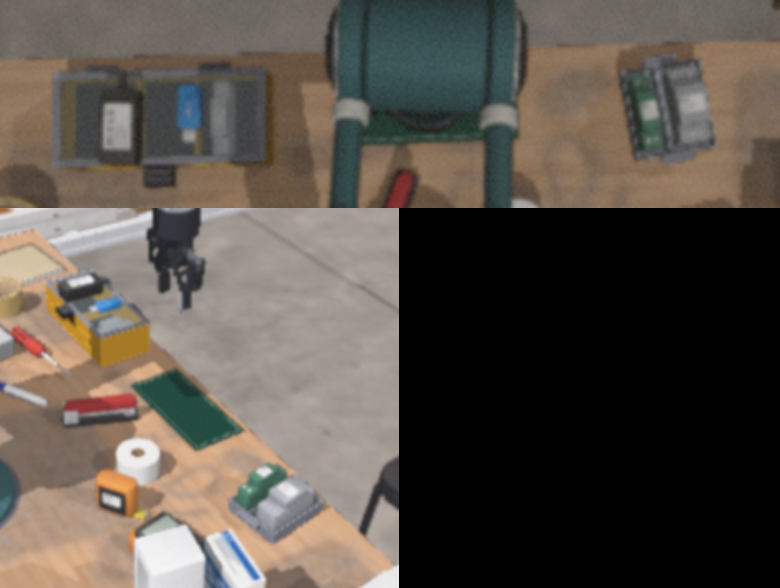

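The final picture shows both adapters flat on the shut lid (power (118, 120), blue (189, 108)) and both modules in their bays ((650, 108), (690, 105)). The blue adapter's last fit caught a wrong mask. Its logged release pose and its pixel position both match where it lay. Handing in.

```bash
python3 -c "
from workcell import *
print(finish_job())"
```

```text
the job is handed in; nothing more can be done
None
```

I handed the job in at about 68 s of the 128 s allowed (no verdict came back): the wide grey and green modules stand in their bays, the thin pale module is still in the case, the lid is shut, and both adapters are back on it, the power adapter measured about 2 mm from where it lay and the blue one confirmed only by its release pose and the last picture.

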